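# Unload the laser-marking nest into the transport rack

## Robot

A 7-joint arm with a two-finger parallel gripper is mounted at the origin on the work surface. World frame = base frame: x ahead of the robot, y to its left, z up, the work surface at z = 0. Lengths are in mm, angles in degrees, forces in N, time in s.
With the tool pointing down it reaches from about 425 to 825 mm from the base axis. Payload 3.6 kg.
Tool frame: the origin (TCP) lies at the very end of the fingers, on their centre line; the grasp point (between the pads) lies 19 mm behind it; z points along the fingers, y is the line along which they close (so a half turn about z gives the same grasp; the last joint's range is limited). The gripper opens to 85 mm and grips with 20 to 120 N. Pads are 22 mm wide; open, the fingers measure 114 mm over their backs; the gripper's body (76 mm by 85 mm) begins 54 mm behind the grasp point. The pads swing forward as they close: fully open they stand 13 mm farther back than shut.
Start: joints at [-64.887, 35.231, -0.722, 81.555, 0.464, 63.22, -2.315], TCP at [291.323, 581.028, 231.297] pointing down, gripper open.
Joint ranges: [-178.69, 178.69], [-17.37, 117.87], [-77.05, 75.6], [15.02, 138.74], [-78.02, 258.01], [0.78, 113.62], [-162.83, 162.83]. Speed limits (degrees/s): [159.86, 159.86, 180, 180, 180, 180, 180].

## Interface

Orientations are given as [roll, pitch, yaw] about the fixed x, y, z axes, in that order (R = Rz(yaw) Ry(pitch) Rx(roll)).
In Python, from plant import sensors, viewer, bot, finder gives the robot as it stands. The module is installed in compiled form; this text tells all that it offers.
- The arm moves only by the shell command python3 -m crank 'ROWS' [FORCE]. ROWS is JSON, a list of rows, each a list of 7 numbers: the shift along the tool's x, y, z in mm, then the turn, a rotation vector about the tool's x, y, z in rad, then the closure, from -1 (fully open) to 1 (shut). In form: [[dx, dy, dz, ax, ay, az, jaw], ...]. A call has 1 to 5 rows; each row shifts and turns the commanded pose from where the row before left it, along the tool's axes as they then stand; what a row does not reach is not made up. A row lasts 1/10 s, in which the tool goes at most 50 mm and 8.59 degrees, less where a joint would pass 70% of its speed; a pose out of reach is approached as far as the arm can. A call with a gripper value outside its range is refused whole. The fingers move at their own pace and stop on an object; FORCE is the grip in N (left out, the last holds). Time passes only in rows, so rows that do not move let the fingers close. It gives the time, the measured TCP pose, the force, the opening and the grip force at its end, in the units of the state.
- sensors.read_state(): the state, without advancing time (a new reading comes with each control period).
- viewer.grab_frame(name): name is "side" or "top" or "wrist"; returns a dict with "img" (384x512x3 uint8, red, green, blue), "z_map" (384x512 float32, mm along the optical axis (not along the pixel's ray), 0 where there is no reading), "fx", "fy", "cx", "cy" (pixels), "position" and "attitude" of the camera in the world. Camera axes: x right, y down, z forward; pixel columns grow to the right and rows downward; lengths in mm; the calibration is good to about 2 mm. A picture is of the moment at which its call begins.
- bot.finish_job(): hands the job in; it is judged then, once.
Trained networks look in a picture, given as the dict that the camera call returned (one of the last four; its "shot" number tells which), for a name from the list of things; names that differ only in an ending like _2 or _b are one class to them, and where a whole thing is asked for, a point or a joint stands for the part that bears it (a point fixed in the world has none). Each returns a list of dicts, best first, with "p" (0 to 1); they miss things now and then, are a little off and sometimes report something else, mostly with a low value. They report only what shows in the picture. A call takes as long as a camera call. They do not tell look-alikes from the thing itself.
- finder.silhouettes(picture, query): "pixels" (384x512 bool, what is visible of it) and "bbox" ([centre column, centre row, width, height] in pixels, round what is visible of it).
The state is a dict: "clock": time; "qpos": joint angles; "joint_vel": joint speeds; "tau": joint torques, N m; "eef_pos": TCP position; "eef_rot": TCP orientation; "ft_force": force on the tool from outside, world axes, zero at the start; "torque": the same for the moment, N m; "width": finger opening in mm; "grip_force": force on a finger pad.
Only numpy, scipy, OpenCV 4.12 (cv2) and the standard library are available. Lean on these libraries where they do the work, as an engineer would, in place of code of your own. Each camera call takes 0.05 s, during which the arm holds its last target. There are 200 camera calls.

## Task

The marked steel plates lie flush in the pockets of the dark marking nest: press the edge of each at its finger notch so that it tips up, lift it out and set it down, fully seated and square, in a place of its own in the slanting transport rack. When every plate is in, push the keeper rod over them through the holes in both end cheeks of the rack until its handle meets the cheek, and let go. Leave the step block and the two fittings where they are.

Things in the scene. Friction and masses are not known exactly. Their poses are not given: they have to be found in the camera images.
- nest: fixed dark steel marking nest, 292 mm long (y), 42 high, from x = -40 (front, finger notches) to x = 45 (rear); origin on the table below the line of tipping edges. Five pockets in a row, centred at y = -112, -56, 0, 56, 112. A plate lies in one flush with the nest's top (z = 42), on a ledge at z = 34 that reaches only from x = 0 to the rear wall; before x = 0 the floor falls away at 45 degrees.
- pocket1 (a point): tipping edge of the first pocket, mid-width, at ledge height (nest x = 0, y = -112, z = 34). Each pocket is 47.5 mm wide, from the front wall at x = -28 to the rear wall at x = 31. In the front wall is a finger notch 34 mm wide, from x = -28 out to x = -40, open to the front and down to z = 8; the lugs beside it are the wall. Pocket ends leave a plate 1 to 2 mm of play.
- pocket2 (a point): same point of the second pocket. Tipping: a plate pressed 15 mm down at its front edge, at mid-width about x = -20 or farther forward (1 to 2 N), turns over the edge at x = 0, tips on by itself past 20 to 37 degrees, slides down the 45 degree floor till its front edge meets the wall at x = -28, and stays so when let go.
- pocket3 (a point): same point of the third pocket. A tipped plate leans at 45 degrees, its centre near x = -5, z = 34; its raised rear end is near x = 17 and 15 mm above the nest's top. Grip it there across its 46 mm width from above, fingertips just above the nest's top, about x = 8.
- pocket4 (a point): same point of the fourth pocket (nest y = 56); the fifth is 56 mm farther on
- plate1: steel plate, 56 x 46 x 8 mm, 0.16 kg, a dark mark on its upper face; origin at its centre, x along the 56 mm, y along the 46 mm, z out of the marked face. At the start it lies flush in one of the nest's pockets, x pointing to the nest's rear. May be absent.
- plate2: steel plate, 56 x 46 x 8 mm, 0.16 kg, a dark mark on its upper face; origin at its centre, x along the 56 mm, y along the 46 mm, z out of the marked face. At the start it lies flush in one of the nest's pockets, x pointing to the nest's rear. May be absent.
- plate3: steel plate, 56 x 46 x 8 mm, 0.16 kg, a dark mark on its upper face; origin at its centre, x along the 56 mm, y along the 46 mm, z out of the marked face. At the start it lies flush in one of the nest's pockets, x pointing to the nest's rear. May be absent.
- plate4: steel plate, 56 x 46 x 8 mm, 0.16 kg, a dark mark on its upper face; origin at its centre, x along the 56 mm, y along the 46 mm, z out of the marked face. At the start it lies flush in one of the nest's pockets, x pointing to the nest's rear. May be absent.
- plate5: steel plate, 56 x 46 x 8 mm, 0.16 kg, a dark mark on its upper face; origin at its centre, x along the 56 mm, y along the 46 mm, z out of the marked face. At the start it lies flush in one of the nest's pockets, x pointing to the nest's rear. May be absent.
- rack: fixed aluminium transport rack, base 64 (x) x 218 (y) x 5 mm; origin under its centre. Five sawtooth places behind one another along y, pitch 36 mm. A plate's 56 mm lie along the back-rest, upper end to +y, either face up; its 46 mm along x, overhanging the 36 mm wide sheets by 5 mm at each side, where fingers are free. Seated, its centre is at z = 37, its top corner at z = 59.
- place1 (a point): bottom line of the first place's V, mid-width (rack y = -88, z = 14); a back-rest sheet rises 36 mm from it at 45 degrees to +y, a toe sheet 12 mm at 45 degrees to -y. A seated plate's centre is 17 mm in +y and 23 mm above this point.
- place2 (a point): same of the second place (y = -52). Plates overlap like shingles: straight down a plate enters only if the next place to -y is still empty, so fill from place5 towards place1, or slide in along the 45 degree slope.
- place3 (a point): same of the third place (y = -16)
- place4 (a point): same of the fourth place (y = 20)
- place5 (a point): same of the fifth place (y = 56)
- hole_a (a point): centre of the 16 mm hole through the end cheek at -y, on its outer face (rack x = 0, y = -109, z = 70), hole along rack y. The cheek is upright, 34 mm wide, 5 mm thick, top at z = 86. The rod may go in from either end.
- hole_b (a point): same in the other cheek, on its outer face (y = 109)
- rod: keeper rod: black square handle 18 x 18 x 46 mm with a 10 mm steel rod 236 mm long out of its end, last 6 mm tapered; 0.09 kg. Origin at the handle's middle, on the axis; x towards the tip. It lies on the table on handle and tip, tip pointing down 1 degree, and keeps this slope when gripped from above. Let go in the holes it lies at rack z = 67.
- rod_tip (a point): tip of the keeper rod, 259 mm from the handle's middle
- rod_shoulder (a point): front end of the handle where the rod comes out, on the axis, 23 mm from the handle's middle
- step_block: bystander: steel step block, 50 x 70 x 40 mm, origin under it
- fitting_a: bystander: turned steel fitting, 22 mm across, 34 mm tall, origin under it
- fitting_b: bystander: like fitting_a
Mind the look-alikes: they are no part of the job. What is shaped like the plate5 but orange or yellow is not meant.

How it is judged (in metres and radians):
On the way, in this order (a step that is already met when the one before it is completed fails the run):
1. a plate stands tipped up in its pocket (((angle between the z axis of plate1 and the z axis of nest, either way round above 0.6 rad and x of plate1 in the frame of nest between -0.02 and 0.012 m and y of plate1 in the frame of nest between -0.135 and 0.135 m and z of plate1 in the frame of nest between 0.02 and 0.05 m) or (angle between the z axis of plate2 and the z axis of nest, either way round above 0.6 rad and x of plate2 in the frame of nest between -0.02 and 0.012 m and y of plate2 in the frame of nest between -0.135 and 0.135 m and z of plate2 in the frame of nest between 0.02 and 0.05 m) or (angle between the z axis of plate3 and the z axis of nest, either way round above 0.6 rad and x of plate3 in the frame of nest between -0.02 and 0.012 m and y of plate3 in the frame of nest between -0.135 and 0.135 m and z of plate3 in the frame of nest between 0.02 and 0.05 m) or (angle between the z axis of plate4 and the z axis of nest, either way round above 0.6 rad and x of plate4 in the frame of nest between -0.02 and 0.012 m and y of plate4 in the frame of nest between -0.135 and 0.135 m and z of plate4 in the frame of nest between 0.02 and 0.05 m) or (angle between the z axis of plate5 and the z axis of nest, either way round above 0.6 rad and x of plate5 in the frame of nest between -0.02 and 0.012 m and y of plate5 in the frame of nest between -0.135 and 0.135 m and z of plate5 in the frame of nest between 0.02 and 0.05 m))), for 0.2 s.
2. every plate is seated in a place of the rack (x of plate1 in the frame of rack between -0.012 and 0.012 m and z of plate1 in the frame of rack between 0.0315 and 0.0425 m and angle between the z axis of plate1 and the z axis of rack, either way round between 0.63 and 0.94 rad and angle between the y axis of each of plate1, plate2, plate3, plate4, plate5 and the x axis of rack, either way round below 0.2 rad and (y of plate1 in the frame of rack between -0.078 and -0.064 m or y of plate1 in the frame of rack between -0.042 and -0.028 m or y of plate1 in the frame of rack between -0.006 and 0.008 m or y of plate1 in the frame of rack between 0.03 and 0.044 m or y of plate1 in the frame of rack between 0.066 and 0.08 m) and x of plate2 in the frame of rack between -0.012 and 0.012 m and z of plate2 in the frame of rack between 0.0315 and 0.0425 m and angle between the z axis of plate2 and the z axis of rack, either way round between 0.63 and 0.94 rad and (y of plate2 in the frame of rack between -0.078 and -0.064 m or y of plate2 in the frame of rack between -0.042 and -0.028 m or y of plate2 in the frame of rack between -0.006 and 0.008 m or y of plate2 in the frame of rack between 0.03 and 0.044 m or y of plate2 in the frame of rack between 0.066 and 0.08 m) and x of plate3 in the frame of rack between -0.012 and 0.012 m and z of plate3 in the frame of rack between 0.0315 and 0.0425 m and angle between the z axis of plate3 and the z axis of rack, either way round between 0.63 and 0.94 rad and (y of plate3 in the frame of rack between -0.078 and -0.064 m or y of plate3 in the frame of rack between -0.042 and -0.028 m or y of plate3 in the frame of rack between -0.006 and 0.008 m or y of plate3 in the frame of rack between 0.03 and 0.044 m or y of plate3 in the frame of rack between 0.066 and 0.08 m) and x of plate4 in the frame of rack between -0.012 and 0.012 m and z of plate4 in the frame of rack between 0.0315 and 0.0425 m and angle between the z axis of plate4 and the z axis of rack, either way round between 0.63 and 0.94 rad and (y of plate4 in the frame of rack between -0.078 and -0.064 m or y of plate4 in the frame of rack between -0.042 and -0.028 m or y of plate4 in the frame of rack between -0.006 and 0.008 m or y of plate4 in the frame of rack between 0.03 and 0.044 m or y of plate4 in the frame of rack between 0.066 and 0.08 m) and x of plate5 in the frame of rack between -0.012 and 0.012 m and z of plate5 in the frame of rack between 0.0315 and 0.0425 m and angle between the z axis of plate5 and the z axis of rack, either way round between 0.63 and 0.94 rad and (y of plate5 in the frame of rack between -0.078 and -0.064 m or y of plate5 in the frame of rack between -0.042 and -0.028 m or y of plate5 in the frame of rack between -0.006 and 0.008 m or y of plate5 in the frame of rack between 0.03 and 0.044 m or y of plate5 in the frame of rack between 0.066 and 0.08 m)), for 0.2 s.
3. the keeper rod is through both cheeks, home to its handle (((y of rod_tip in the frame of rack between 0.115 and 0.136 m and x of rod_tip in the frame of rack between -0.006 and 0.006 m and z of rod_tip in the frame of rack between 0.063 and 0.077 m and y of rod_shoulder in the frame of rack between -0.124 and -0.104 m and x of rod_shoulder in the frame of rack between -0.006 and 0.006 m and z of rod_shoulder in the frame of rack between 0.063 and 0.077 m) or (y of rod_tip in the frame of rack between -0.136 and -0.115 m and x of rod_tip in the frame of rack between -0.006 and 0.006 m and z of rod_tip in the frame of rack between 0.063 and 0.077 m and y of rod_shoulder in the frame of rack between 0.104 and 0.124 m and x of rod_shoulder in the frame of rack between -0.006 and 0.006 m and z of rod_shoulder in the frame of rack between 0.063 and 0.077 m))), for 0.2 s.
At the end, for the whole second after the job is handed in: Every plate seated in its own rack place (7 mm along the rack, 12 across, 5 in height, slope 45 +-9 degrees, square within 11); the rod through both cheek holes, its tip 6 mm or more beyond the far cheek, its handle within 12 mm of the near one; all at rest (all of step 2 and ((y of rod_tip in the frame of rack between 0.115 and 0.136 m and x of rod_tip in the frame of rack between -0.006 and 0.006 m and z of rod_tip in the frame of rack between 0.063 and 0.077 m and y of rod_shoulder in the frame of rack between -0.124 and -0.104 m and x of rod_shoulder in the frame of rack between -0.006 and 0.006 m and z of rod_shoulder in the frame of rack between 0.063 and 0.077 m) or (y of rod_tip in the frame of rack between -0.136 and -0.115 m and x of rod_tip in the frame of rack between -0.006 and 0.006 m and z of rod_tip in the frame of rack between 0.063 and 0.077 m and y of rod_shoulder in the frame of rack between 0.104 and 0.124 m and x of rod_shoulder in the frame of rack between -0.006 and 0.006 m and z of rod_shoulder in the frame of rack between 0.063 and 0.077 m)) and linear speed of each of plate1, plate2, plate3, plate4, plate5, rod below 0.02 m/s); the robot touches nothing.
It fails at once if step_block is moved by more than 2 cm (distance of step_block from where it was at the start of the episode above 0.02 m).
It fails at once if fitting_a is moved by more than 2 cm (distance of fitting_a from where it was at the start of the episode above 0.02 m).
It fails at once if fitting_b is moved by more than 2 cm (distance of fitting_b from where it was at the start of the episode above 0.02 m).
Of plate1, plate2, plate3, plate4, plate5 only 3 to 5 are there at a start; the rules pass over those that are not, and their reading is None.
At some moment in a run one of rod may be knocked a few centimetres aside while the robot is not near it.
Once in a run the grip may slacken for a moment while it holds something.
It also fails if it takes over 210 s, if anything falls off the work surface, if the arm or the gripper's body presses on something with over 40 N, if the wrist force passes 120 N, or if a joint passes its speed limit or range.

## Working session

There is one attempt and no reset: what is moved stays moved. The work goes in short steps, Python scripts to look and compute and a shell command to move; the robot and the scene stay as the last step left them, time stands still between calls to the robot, and variables do not carry over. Pictures are saved under pics/ and viewed, at most 14 in all, crops included, and the job is handed in when it is done.

```bash
mkdir -p pics
python3 - <<'E'
from plant import sensors, viewer, bot, finder
import cv2, numpy as np
s=sensors.read_state(); print({k:np.round(v,3).tolist() for k,v in s.items()})
ims=[]
for n in ['top','side','wrist']:
    f=viewer.grab_frame(n); np.savez(f'{n}0.npz',**{k:v for k,v in f.items()})
    print(n,f['position'],f['attitude'],f['fx'],f['cx'],f['cy'],f.get('shot'))
    cv2.imwrite(f'pics/{n}0.png',f['img'][:,:,::-1])
E
```

```text
{'clock': 0.0, 'qpos': [-64.888, 35.29, -0.723, 81.643, 0.465, 63.22, -2.315], 'joint_vel': [-0.029, 0.025, -0.046, 0.049, 0.012, 0.017, -0.004], 'tau': [0.0, -46.921, 0.259, -17.103, 0.01, 0.01, 0.0], 'eef_pos': [291.006, 580.351, 230.123], 'eef_rot': [-179.851, 0.003, 153.373], 'ft_force': [0.076, 0.279, -0.004], 'torque': [-0.074, 0.015, -0.016], 'grip_force': 0.0, 'width': 85.28}
top [452.47364378  27.20956755 810.3514046 ] [-172.90152311   -0.51709829  -89.77923266] 355.13670527207626 255.7944158721734 193.38052951135361 1
side [  13.21916546 -506.40281264  576.59743302] [-1.23534599e+02  5.36945538e-03 -4.60715070e+01] 392.6934599658618 252.85587764514727 191.5191437538841 2
wrist [220.45618436 616.91176547 373.1337859 ] [1.61973735e+02 1.38852681e-01 6.34339408e+01] 296.0730231956181 262.5836446227088 185.60034364615368 3
```

View pics/top0.png

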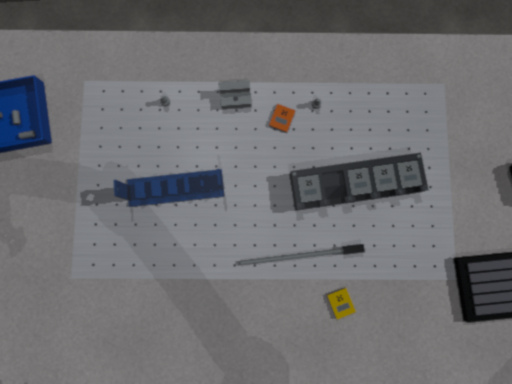

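View pics/side0.png

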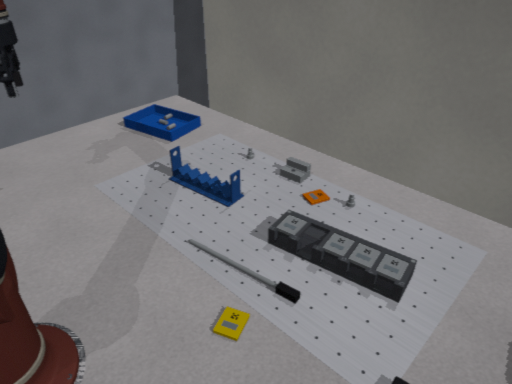

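```bash
cat > h.py <<'E'
from plant import sensors, viewer, bot, finder
import cv2, numpy as np
from scipy.spatial.transform import Rotation as R
def rot(a): return R.from_euler('xyz',a,degrees=True)
def world(f,z=None):
    """world xyz per pixel from depth (or on plane z)"""
    v,u=np.mgrid[0:384,0:512]
    d=np.dstack([(u-f['cx'])/f['fx'],(v-f['cy'])/f['fy'],np.ones(u.shape)])
    Rm=rot(f['attitude']).as_matrix(); dw=d@Rm.T; p=np.array(f['position'])
    s=f['z_map'][...,None] if z is None else ((z-p[2])/dw[...,2])[...,None]
    return p+s*dw
def proj(f,P):
    c=rot(f['attitude']).inv().apply(np.atleast_2d(P)-f['position'])
    return np.c_[f['fx']*c[:,0]/c[:,2]+f['cx'],f['fy']*c[:,1]/c[:,2]+f['cy']]
def sil(f,q,n=1):
    return finder.silhouettes(f,q)[:n]
def rect(P): 
    (c,wh,a)=cv2.minAreaRect(P.astype(np.float32)); return np.round(c,1),np.round(wh,1),round(a,2)
def state():
    s=sensors.read_state(); return s
E
python3 - <<'E'
from h import *
for n in ['top','side']:
    f=viewer.grab_frame(n); W=world(f)
    cv2.imwrite(f'pics/c_{n}.png',cv2.resize(f['img'][140:285,100:440,::-1] if n=='top' else f['img'][130:310,150:420,::-1],None,fx=2.3,fy=2.3,interpolation=cv2.INTER_CUBIC))
    for q in ['nest','rack','rod','plate1','step_block','fitting_a']:
        for d in sil(f,q,6):
            m=d['pixels']; P=W[m]; P=P[f['z_map'][m]>0]
            if len(P)<5: continue
            print(n,q,round(d['p'],2),np.round(d['bbox']),np.round(np.median(P,0)),np.round(np.percentile(P[:,2],[5,50,95])),rect(P[:,:2]))
E
```

```text
top nest 0.69 [360. 182. 137.  57.] [ 572. -174.   42.] [ 8. 42. 45.] (array([ 583.7, -215.5]), array([ 95.7, 313.9]), 8.21)
top rack 0.91 [168. 188. 114.  44.] [561. 210.  18.] [ 4. 18. 65.] (array([564.3, 220.8]), array([ 69.2, 251.9]), 6.41)
top rack 0.75 [302. 257. 124.  19.] [ 417. -101.   13.] [ 7. 13. 20.] (array([412.6, -80.6]), array([ 19.5, 277.1]), 7.53)
top rod 0.64 [304. 256. 121.  19.] [ 417. -105.   13.] [ 8. 13. 20.] (array([416.2, -79.4]), array([ 17.6, 275.7]), 6.26)
top plate1 0.93 [358. 181.  27.  30.] [ 577. -205.   43.] [40. 43. 45.] (array([ 577.8, -206.2]), array([58.3, 48. ]), 8.71)
top plate1 0.84 [385. 180.  27.  26.] [ 586. -261.   43.] [40. 43. 45.] (array([ 586.2, -261.9]), array([57.3, 49.2]), 8.8)
top plate1 0.83 [341. 304.  28.  28.] [ 311. -166.    8.] [ 5.  8. 11.] (array([ 310.3, -167.3]), array([56.9, 45.9]), 21.75)
top plate1 0.72 [408. 174.  20.  23.] [ 593. -315.   43.] [41. 43. 45.] (array([ 593.8, -315.2]), array([57.9, 47. ]), 6.49)
top plate1 0.62 [278. 117.  26.  30.] [730. -38.   9.] [ 3.  9. 11.] (array([733.9, -38.9]), array([48.7, 62. 
[... 1186 characters left out ...]
] [41. 43. 44.] (array([559.4, -97.7]), array([59.1, 43.8]), 11.72)
side plate1 0.64 [232. 322.  39.  30.] [ 307. -171.    8.] [ 2.  8. 10.] (array([ 311. , -166.5]), array([65.4, 51.4]), 22.13)
side plate1 0.56 [366. 256.  30.  22.] [ 579. -264.   42.] [37. 42. 44.] (array([ 583.8, -262.9]), array([64.5, 47.6]), 6.27)
side step_block 0.92 [297. 169.  32.  19.] [778.  61.  23.] [ 4. 23. 41.] (array([777.5,  67.9]), array([52.2, 69.8]), 5.55)
side fitting_a 0.54 [351. 201.   4.  11.] [ 760. -124.   14.] [ 6. 14. 28.] (array([ 760.5, -124.1]), array([12.5, 15.9]), 28.01)
side fitting_a 0.47 [250. 155.   5.   7.] [763. 230.  13.] [ 5. 13. 24.] (array([761.5, 231. ]), array([ 8.2, 12.6]), 38.17)
```

View pics/c_top.png

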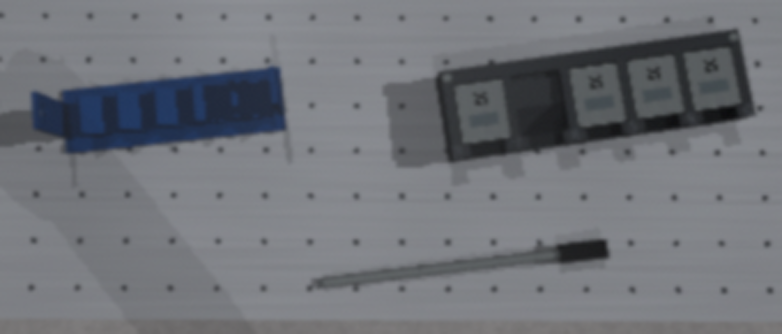

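View pics/c_side.png

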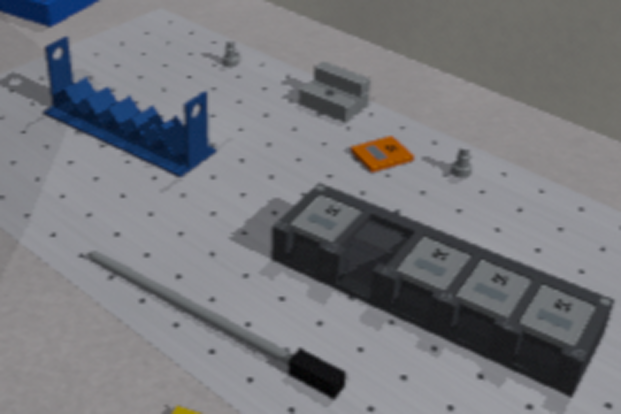

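Run:
```python
from h import *
f=viewer.grab_frame('top'); W=world(f); 
def fr(P,c,yaw): 
    a=np.radians(yaw); d=P[:,:2]-c; return np.c_[d@[np.cos(a),np.sin(a)], d@[-np.sin(a),np.cos(a)],P[:,2]]
for n in ['top','side']:
    if n=='side': f=viewer.grab_frame('side'); W=world(f)
    P=W.reshape(-1,3); P=P[f['z_map'].ravel()>0]
    ok=(P[:,2]>2)&(P[:,2]<150)&(abs(P[:,0]-565)<75)&(abs(P[:,1]-215)<150); Q=P[ok]
    base=Q[(Q[:,2]>3)&(Q[:,2]<8)]; print(n,'rack base',len(base),rect(base[:,:2]), 'all',rect(Q[:,:2]))
    L=fr(Q,np.array([565,215]),6.45)
    for y in range(-125,130,5):
        m=(abs(L[:,1]-y)<2.5)&(abs(L[:,0])<16)
        if m.sum(): print(y,int(m.sum()),np.round(np.percentile(L[m,2],[10,50,90])),end=' | ')
    print()
    ch=L[L[:,2]>50]; 
    for s in (-1,1):
        c=ch[ch[:,1]*s>0]; 
        if len(c): print('cheek',s,len(c),np.round(c.min(0)),np.round(c.max(0)),np.round(c.mean(0)))
    # nest top
    ok=(P[:,2]>38)&(P[:,2]<48)&(abs(P[:,0]-583)<85)&(abs(P[:,1]+215)<180); Q=P[ok]
    print(n,'nest top',len(Q),rect(Q[:,:2]))
    ok=(P[:,2]>5)&(P[:,2]<40)&(abs(P[:,0]-416)<50)&(abs(P[:,1]+80)<180)
    Q=P[ok]; print('rod',rect(Q[:,:2]))
    h=Q[Q[:,2]>15.5]; print('handle',len(h),h.mean(0),rect(h[:,:2])); t=Q[(Q[:,2]<15.5)]; 
    c=np.polyfit(t[:,1],t[:,0],1); print('line x=a*y+b',c,np.degrees(np.arctan(c[0])),t[:,1].min(),t[:,1].max())
```

```text
top rack base 2032 (array([565.3, 215.1]), array([148.1, 299.5]), 0.26) all (array([565.4, 215.2]), array([148.4, 299.7]), 0.26)
-125 12 [2. 3. 4.] | -120 62 [ 3. 47. 87.] | -115 24 [86. 88. 89.] | -110 12 [ 5.  7. 21.] | -105 31 [20. 22. 24.] | -100 29 [16. 18. 19.] | -95 36 [16. 18. 20.] | -90 33 [20. 22. 25.] | -85 38 [25. 28. 30.] | -80 35 [31. 33. 36.] | -75 40 [35. 38. 40.] | -70 16 [21. 39. 40.] | -65 26 [16. 18. 21.] | -60 33 [14. 17. 20.] | -55 38 [19. 21. 24.] | -50 35 [24. 27. 29.] | -45 37 [29. 31. 34.] | -40 40 [34. 37. 39.] | -35 18 [39. 40. 41.] | -30 20 [17. 18. 20.] | -25 31 [15. 17. 19.] | -20 35 [18. 21. 24.] | -15 38 [24. 26. 28.] | -10 42 [28. 31. 35.] | -5 37 [34. 36. 39.] | 0 29 [37. 39. 41.] | 5 5 [18. 19. 20.] | 10 34 [15. 16. 18.] | 15 35 [17. 20. 22.] | 20 42 [21. 25. 27.] | 25 42 [27. 30. 33.] | 30 45 [32. 35. 38.] | 35 35 [36. 39. 41.] | 40 1 [7. 7. 7.] | 45 22 [15. 17. 18.] | 50 41 [17. 19. 20.] | 55 44 [21. 24. 27.] | 60 43 [26. 29. 32.] | 65 44 [32. 34. 37.] | 70 42 [35. 38. 41.] | 75 7 [25. 38. 40.] | 80 2 [5. 6. 8.] | 85 21 [4. 7. 8.] | 90 31 [4. 6. 
[... 1561 characters left out ...]
 | 65 31 [28. 33. 36.] | 70 21 [33. 38. 40.] | 75 2 [5. 5. 6.] | 80 7 [5. 7. 7.] | 85 5 [5. 6. 7.] | 90 41 [ 6. 40. 82.] | 95 158 [18. 50. 82.] | 100 5 [48. 85. 86.] | 105 1 [3. 3. 3.] | 115 2 [3. 3. 3.] | 120 2 [2. 2. 3.] | 
cheek -1 134 [ -20. -122.   50.] [  14. -114.   89.] [  -4. -119.   70.]
cheek 1 133 [-21.  89.  50.] [ 16. 100.  88.] [-5. 94. 69.]
side nest top 3489 (array([ 576.6, -206.5]), array([ 89.1, 293. ]), 8.7)
rod (array([434.1, -78.4]), array([ 60.4, 282.2]), 5.98)
handle 201 [ 425.49158984 -198.2138321    18.65652979] (array([ 424.8, -180.5]), array([20.1, 80.2]), 6.68)
line x=a*y+b [-1.07871809e-01  4.00625933e+02] -6.156792238821205 -221.68119315660124 59.54591368531891
```

```bash
cat >> h.py <<'E'
NEST=(575.5,-206.8,8.55); RACK=(564.2,204.3,6.45)
def w(fr,x,y,z):
    a=np.radians(fr[2]); return np.array([fr[0]+x*np.cos(a)-y*np.sin(a),fr[1]+x*np.sin(a)+y*np.cos(a),z])
def to(p,yaw=None):
    s=sensors.read_state(); T=rot(s['eef_rot']); 
    d=T.inv().apply(np.array(p)-s['eef_pos']); out=[np.round(d,1)]
    if yaw is not None:
        rv=(T.inv()*rot([180,0,yaw])).as_rotvec(); out.append(np.round(rv,3))
    print(*out)
def st():
    s=sensors.read_state(); print(round(s['clock'],1),np.round(s['eef_pos'],1),np.round(s['eef_rot'],2),'F',np.round(s['ft_force'],1),'w',round(float(s['width']),1),'g',round(float(s['grip_force']),1))
E
R='[0,0,0,0,0,0.1487,1]'; for i in 1; do
python3 -m crank '[[0,0,0,0,0,0.1487,1],[0,0,0,0,0,0.1487,1],[0,0,0,0,0,0.1487,1],[0,0,0,0,0,0.1487,1],[0,0,0,0,0,0.1487,1]]' 60 >/dev/null
python3 -m crank '[[0,0,0,0,0,0.1487,1],[0,0,0,0,0,0.1487,1],[0,0,0,0,0,0.1487,1],[0,0,0,0,0,0.1487,1],[0,0,0,0,0,0.1487,1]]' >/dev/null
python3 -m crank '[[0,0,0,0,0,0.1487,1],[0,0,0,0,0,0.1487,1],[0,0,0,0,0,0.1487,1],[0,0,0,0,0,0.1487,1],[0,0,0,0,0,0.1487,1]]' >/dev/null
python3 -m crank '[[0,0,0,0,0,0.1487,1],[0,0,0,0,0,0.1487,1],[0,0,0,0,0,0,1]]'
done; python3 -c "
from h import *
st(); to(w(NEST,-28,112,80),8.55)"
```

```text
clock: 2.75
eef_pos: [290.8, 581.3, 231.0]
eef_rot: [180.0, 0.0, 8.6]
ft_force: [-0.1, -0.0, -0.4]
width: -0.1
grip_force: 0.0
2.8 [290.8 581.3 231. ] [179.97   0.     8.58] F [-0.1 -0.  -0.4] w -0.1 g 0.0
[135.9 709.6 151.4] [0.001 0.    0.001]
```

```bash
python3 -m crank '[[9,47,0,0,0,0,1],[9,47,0,0,0,0,1],[9,47,0,0,0,0,1],[9,47,0,0,0,0,1],[9,47,0,0,0,0,1]]' >/dev/null
python3 -m crank '[[9,47,0,0,0,0,1],[9,47,0,0,0,0,1],[9,47,0,0,0,0,1],[9,47,0,0,0,0,1],[9,47,0,0,0,0,1]]' >/dev/null
python3 -m crank '[[9,47,0,0,0,0,1],[9,47,0,0,0,0,1],[9,47,0,0,0,0,1],[9,47,0,0,0,0,1],[9,47,0,0,0,0,1]]' >/dev/null
python3 -m crank '[[0,4,0,0,0,0,1],[0,0,0,0,0,0,1]]' 
python3 -c "
from h import *
st(); to(w(NEST,-28,112,80),8.55)
f=viewer.grab_frame('wrist'); cv2.imwrite('pics/w1.png',f['img'][:,:,::-1])
W=world(f);P=W[f['z_map']>0]
Q=P[(P[:,2]>38)&(P[:,2]<48)&(abs(P[:,0]-583)<85)&(abs(P[:,1]+215)<190)]; print(rect(Q[:,:2]))
for d in sil(f,'plate1',5):
    m=d['pixels']&(f['z_map']>0); print(round(d['p'],2),rect(W[m][:,:2]),W[m][:,2].mean())
"
```

```text
clock: 4.45
eef_pos: [529.9, -102.0, 231.4]
eef_rot: [180.0, -0.0, 8.5]
ft_force: [-0.5, 0.8, 0.0]
width: 0.2
grip_force: 0.0
4.5 [ 529.9 -102.   231.4] [179.97  -0.     8.45] F [-0.5  0.8  0. ] w 0.2 g 0.0
[  1.5  -1.7 151.4] [ 0.    -0.    -0.002]
(array([ 577.8, -206.7]), array([ 85.8, 293. ]), 8.77)
0.83 (array([ 593.2, -316.7]), array([55.5, 46.5]), 8.94) 42.264382962112705
0.76 (array([ 576.5, -205.8]), array([55. , 47.7]), 8.86) 42.2582891564771
0.76 (array([555.1, -97. ]), array([65.1, 46.8]), 8.61) 41.906470708470444
0.7 (array([ 580.5, -262.4]), array([63.9, 46.3]), 8.69) 42.15742716722313
```

View pics/w1.png

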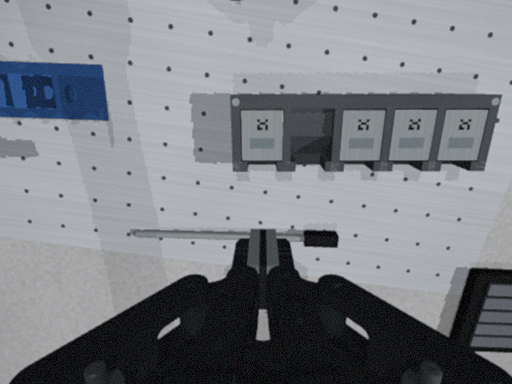

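```bash
sed -i 's/NEST=(575.5,-206.8,8.55)/NEST=(575.4,-207.0,8.65)/' h.py
python3 -m crank '[[1.5,-1.7,50,0,0,0,1],[0,0,50,0,0,0,1],[0,0,48,0,0,0,1],[0,0,30,0,0,0,1],[0,0,5,0,0,0,1]]' >/dev/null
python3 -m crank '[[0,0,0,0,0,0,1],[0,0,5,0,0,0,1],[0,0,5,0,0,0,1],[0,0,5,0,0,0,1],[0,0,5,0,0,0,1]]'
python3 -m crank '[[0,0,3,0,0,0,1],[0,0,0,0,0,0,1],[0,0,0,0,0,0,1]]'
python3 -c "
from h import *
st()
f=viewer.grab_frame('side'); cv2.imwrite('pics/s2.png',cv2.resize(f['img'][180:310,230:430,::-1],None,fx=3,fy=3))"
```

```text
clock: 5.55
eef_pos: [531.7, -98.1, 28.7]
eef_rot: [180.0, -0.1, 8.5]
ft_force: [0.0, -0.4, -0.5]
width: 0.2
grip_force: 0.0
clock: 5.85
eef_pos: [531.2, -98.2, 26.5]
eef_rot: [-179.9, -0.0, 8.5]
ft_force: [-3.1, 0.8, 9.8]
width: 0.0
grip_force: 4.1
5.8 [531.2 -98.2  26.5] [-1.7994e+02 -4.0000e-02  8.5200e+00] F [-3.1  0.8  9.8] w 0.0 g 4.1
```

View pics/s2.png

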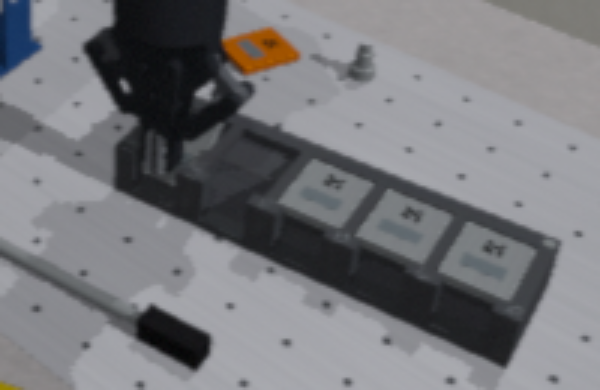

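```bash
python3 -m crank '[[0,0,-20,0,0,0,1],[0,0,-40,0,0,0,-0.4],[10,0,-10,0,0,0,-0.4],[25,0,0,0,0,0,-0.4],[0,0,0,0,0,0,-0.4]]'
cat > chk.py <<'E'
from h import *; import sys
# pose check of thing near nest: points above nest top within a pocket y
st(); k=float(sys.argv[1]); f=viewer.grab_frame('top' if len(sys.argv)<3 else sys.argv[2]); W=world(f); P=W[f['z_map']>0]
a=np.radians(NEST[2]); d=P[:,:2]-NEST[:2]; L=np.c_[d@[np.cos(a),np.sin(a)],d@[-np.sin(a),np.cos(a)],P[:,2]]
m=(abs(L[:,1]-k)<22)&(abs(L[:,0])<35)
for x in range(-28,32,4):
    q=m&(abs(L[:,0]-x)<2)&(L[:,2]<70)
    if q.sum(): print(x,q.sum(),np.round(np.percentile(L[q,2],[10,50,90])),end=' | ')
to(w(NEST,8,k,49),8.65)
E
python3 chk.py 112 side
```

```text
clock: 6.4
eef_pos: [569.4, -91.9, 96.0]
eef_rot: [179.9, -0.3, 8.7]
ft_force: [0.4, 1.1, 0.2]
width: 58.0
grip_force: 0.0
6.4 [569.4 -91.9  96. ] [179.95  -0.28   8.71] F [0.4 1.1 0.2] w 58.0 g 0.0
-28 51 [ 8. 17. 22.] | -24 47 [10. 22. 25.] | -20 34 [25. 27. 31.] | -16 36 [28. 31. 34.] | -12 49 [32. 35. 39.] | -8 46 [36. 39. 42.] | -4 50 [40. 43. 46.] | 0 47 [44. 47. 49.] | 4 45 [48. 51. 53.] | 8 50 [52. 55. 57.] | 12 6 [55. 56. 57.] | 20 1 [35. 35. 35.] | 24 1 [33. 33. 33.] | 28 8 [35. 41. 43.] | [-1.   2.6 46.3] [ 0.    -0.001 -0.   ]
```

```bash
python3 -m crank '[[-1,2.6,25,0,0,0,-0.4],[0,0,21,0,0,0,-0.4],[0,0,6,0,0,0,-0.4],[0,0,0,0,0,0,-0.4],[0,0,0,0,0,0,0.2]]' 80 >/dev/null
python3 -m crank '[[0,0,0,0,0,0,1],[0,0,0,0,0,0,1],[0,0,0,0,0,0,1],[0,0,0,0,0,0,1],[0,0,0,0,0,0,1]]' 80
python3 -m crank '[[0,0,-10,0,0,0,1],[0,0,-20,0,0,0,1],[0,0,-30,0,0,0,1],[0,0,-40,0,0,0,1],[0,0,0,0,0,0,1]]'
python3 - <<'E'
from h import *
f=viewer.grab_frame('side'); cv2.imwrite('pics/s3.png',cv2.resize(f['img'][130:290,200:360,::-1],None,fx=3.5,fy=3.5))
to(w(RACK,0,56+17+13,180),RACK[2]+90)
E
```

```text
clock: 7.45
eef_pos: [565.6, -96.0, 44.6]
eef_rot: [180.0, -0.1, 8.5]
ft_force: [-2.2, 0.4, 6.7]
width: 42.6
grip_force: 80.9
clock: 7.95
eef_pos: [568.9, -97.4, 149.0]
eef_rot: [179.7, -0.6, 8.5]
ft_force: [0.4, -0.9, -0.7]
width: 42.5
grip_force: 81.6
[  45.  -383.7  -34.2] [ 0.007 -0.003 -1.534]
```

View pics/s3.png

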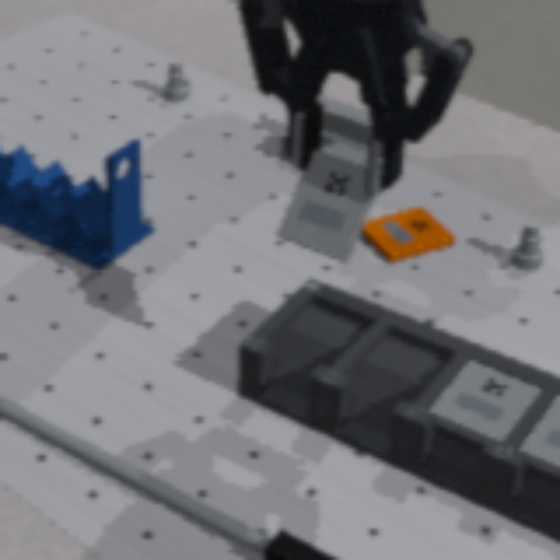

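```bash
cat > held.py <<'E'
from h import *; import sys
# plane fit of the held plate, in tool frame, from points near TCP
st(); s=sensors.read_state(); T=rot(s['eef_rot']); out=[]
for n in sys.argv[1:]:
    f=viewer.grab_frame(n); W=world(f)
    best=None
    for d in sil(f,'plate1',8):
        m=d['pixels']&(f['z_map']>0)
        if m.sum()<20: continue
        m=cv2.erode(m.astype(np.uint8),np.ones((3,3)))>0
        L=T.inv().apply(W[m]-s['eef_pos'])
        if len(L)>15 and np.linalg.norm(np.median(L,0))<60: best=(d,L); break
    if best is None: print(n,'none'); continue
    d,L=best; c=np.median(L,0); L=L[np.linalg.norm(L-c,axis=1)<40]
    A=np.c_[L[:,:2],np.ones(len(L))]; k=np.linalg.lstsq(A,L[:,2],rcond=None)[0]
    r=L[:,2]-A@k; g=abs(r)<3; k=np.linalg.lstsq(A[g],L[g,2],rcond=None)[0]
    print(n,round(d['p'],2),len(L),'centroid',np.round(L[g].mean(0),1),'slopex(deg)',round(np.degrees(np.arctan(k[0])),1),'slopey',round(np.degrees(np.arctan(k[1])),1),'min',np.round(L[g].min(0),1),'max',np.round(L[g].max(0),1))
E
python3 held.py side top
python3 -m crank '[[5.6,-40,-10,0,0,0,1],[5.6,-48,-10,0,0,0,1],[5.6,-48,-10,0,0,0,1],[5.6,-48,-4,0,0,0,1],[5.6,-48,0,0,0,0,1]]' >/dev/null
python3 -m crank '[[5.6,-48,0,0,0,0,1],[5.6,-48,0,0,0,0,1],[5.6,-40,0,0,0,0,1],[0,-16,0,0,0,0,1],[0,0,0,0,0,-0.1395,1]]' >/dev/null
python3 -m crank '[[0,0,0,0,0,-0.1395,1],[0,0,0,0,0,-0.1395,1],[0,0,0,0,0,-0.1395,1],[0,0,0,0,0,-0.1395,1],[0,0,0,0,0,-0.1395,1]]' >/dev/null
python3 -m crank '[[0,0,0,0,0,-0.1395,1],[0,0,0,0,0,-0.1395,1],[0,0,0,0,0,-0.1395,1],[0,0,0,0,0,-0.1395,1],[0,0,0,0,0,-0.1395,1]]' >/dev/null
python3 -m crank '[[0,0,0,0,0,0,1],[0,0,0,0,0,0,1]]'
python3 held.py wrist side top
python3 -c "
from h import *
to(w(RACK,0,56+17+12,120),RACK[2]+90)"
```

```text
8.0 [567.3 -96.4 146.4] [179.86  -0.37   8.55] F [-0.1 -0.4 -1.6] w 42.7 g 81.7
side 0.58 434 centroid [-17.7   0.1   9. ] slopex(deg) -44.8 slopey -0.0 min [-36.2 -20.1 -10.5] max [ 2.3 22.7 26.8]
top none
clock: 10.4
eef_pos: [552.3, 289.6, 176.4]
eef_rot: [-179.9, 0.1, 96.2]
ft_force: [-0.4, 0.3, -1.9]
width: 42.2
grip_force: 81.8
10.4 [552.3 289.6 176.4] [-1.7989e+02  6.0000e-02  9.6220e+01] F [-0.4  0.3 -1.9] w 42.2 g 81.8
wrist 0.82 2387 centroid [-4.1  0.5 -1.6] slopex(deg) -40.6 slopey -0.1 min [-26.6 -21.5 -12.6] max [ 9.4 22.2 19.8]
side 0.7 211 centroid [-16.9  -0.4   9.2] slopex(deg) -45.0 slopey 1.3 min [-33.9 -25.3 -10.7] max [ 3.5 18.7 26.2]
top 0.79 607 centroid [-12.9   1.3   5.3] slopex(deg) -45.1 slopey 0.8 min [-32.1 -20.7 -14.9] max [ 7.1 22.6 26.4]
[-2.2  1.9 57.2] [-0.  0. -0.]
```

```bash
python3 -m crank '[[-2.2,1.9,30,0,0,0,1],[0,0,40,0,0,0,1],[0,0,40,0,0,0,1],[0,0,8,0,0,0,1],[0,0,4,0,0,0,1]]'
python3 -m crank '[[0,0,2,0,0,0,1],[0,0,2,0,0,0,1],[0,0,1,0,0,0,1],[0,0,0,0,0,0,1]]'
python3 held.py wrist side
```

```text
clock: 11.2
eef_pos: [554.4, 288.6, 54.6]
eef_rot: [-179.9, 0.0, 96.4]
ft_force: [0.0, 0.6, -0.1]
width: 42.4
grip_force: 81.9
clock: 11.6
eef_pos: [555.3, 289.0, 51.4]
eef_rot: [179.9, -0.0, 96.5]
ft_force: [0.6, 0.8, -0.9]
width: 42.6
grip_force: 81.9
11.6 [555.3 289.   51.4] [ 1.7991e+02 -4.0000e-02  9.6450e+01] F [ 0.6  0.8 -0.9] w 42.6 g 81.9
wrist 0.74 1641 centroid [-9.2 -0.2  2.1] slopex(deg) -45.1 slopey 0.0 min [-31.8 -21.6 -12.9] max [ 5.8 21.7 25.4]
side 0.71 159 centroid [-12.7  -1.3   5.1] slopex(deg) -44.7 slopey 1.1 min [-30.6 -22.  -11.4] max [ 4.  19.3 22.1]
```

```bash
for i in 1; do
python3 -m crank '[[0,0,2,0,0,0,1],[0,0,0,0,0,0,1]]' | grep -E 'pos|force'
python3 -m crank '[[0,0,1,0,0,0,1],[0,0,0,0,0,0,1]]'| grep -E 'pos|force'
python3 -m crank '[[0,0,1,0,0,0,1],[0,0,0,0,0,0,1]]'| grep -E 'pos|force'
done
```

```text
eef_pos: [554.7, 288.8, 48.2]
ft_force: [-0.2, -0.2, -1.9]
grip_force: 60.8
eef_pos: [554.6, 289.5, 47.6]
ft_force: [-1.1, 2.0, 1.1]
grip_force: 80.8
eef_pos: [554.7, 289.7, 47.3]
ft_force: [-1.6, 1.2, 3.9]
grip_force: 81.4
```

```bash
python3 -m crank '[[0,0,0,0,0,0,-0.2],[0,0,0,0,0,0,-0.4],[0,0,0,0,0,0,-0.5],[0,0,-10,0,0,0,-0.5],[0,0,-20,0,0,0,-0.5]]' 
python3 -m crank '[[0,0,-40,0,0,0,-0.5],[0,0,-40,0,0,0,1],[0,0,-40,0,0,0,1],[0,0,0,0,0,0.1395,1],[0,0,0,0,0,0.1395,1]]'>/dev/null
cat > seat.py <<'E'
from h import *; import sys
for n in sys.argv[1:]:
    f=viewer.grab_frame(n); W=world(f)
    for d in sil(f,'plate1',9):
        m=d['pixels']&(f['z_map']>0)
        if m.sum()<15: continue
        P=W[m]; a=np.radians(RACK[2]); q=P[:,:2]-RACK[:2]; L=np.c_[q@[np.cos(a),np.sin(a)],q@[-np.sin(a),np.cos(a)],P[:,2]]
        if abs(np.median(L[:,1]))>110 or abs(np.median(L[:,0]))>50: continue
        A=np.c_[L[:,:2],np.ones(len(L))]; k=np.linalg.lstsq(A,L[:,2],rcond=None)[0]; g=abs(L[:,2]-A@k)<3
        if g.sum()<15: continue
        k=np.linalg.lstsq(A[g],L[g,2],rcond=None)[0]
        print(n,round(d['p'],2),len(L),'slopes y',round(np.degrees(np.arctan(k[1])),1),'x',round(np.degrees(np.arctan(k[0])),1),'min',np.round(np.percentile(L[g],2,axis=0)),'max',np.round(np.percentile(L[g],98,axis=0)))
E
python3 seat.py top side; python3 -c "
from h import *
st(); to(w(NEST,-28,0,100),8.65)"
```

```text
clock: 12.9
eef_pos: [553.6, 288.0, 75.5]
eef_rot: [-179.8, 0.1, 96.4]
ft_force: [-0.4, 0.3, -0.3]
width: 64.1
grip_force: 0.0
top 0.57 536 slopes y 41.6 x -0.5 min [-22.  54.  24.] max [23. 94. 58.]
side 0.52 275 slopes y 33.9 x -5.2 min [-24.  60.  32.] max [20. 88. 53.]
13.6 [554.6 288.7 196.5] [1.800e+02 2.000e-02 8.064e+01] F [ 0.2  0.2 -0.2] w 0.4 g 0.0
[-494.3   74.5   96.7] [0.    0.    1.256]
```

```bash
python3 -m crank '[[0,0,0,0,0,0.1395,1],[0,0,0,0,0,0.1395,1],[0,0,0,0,0,0.1395,1],[0,0,0,0,0,0.1395,1],[0,0,0,0,0,0.1395,1]]'>/dev/null
python3 -m crank '[[0,0,0,0,0,0.1395,1],[0,0,0,0,0,0.1395,1],[0,0,0,0,0,0.1395,1],[0,0,0,0,0,0.1395,1],[-8.2,49.3,0,0,0,0,1]]'>/dev/null
python3 -m crank '[[-8.2,49.3,0,0,0,0,1],[-8.2,49.3,0,0,0,0,1],[-8.2,49.3,0,0,0,0,1],[-8.2,49.3,0,0,0,0,1],[-8.2,49.3,0,0,0,0,1]]'>/dev/null
python3 -m crank '[[-8.2,49.3,0,0,0,0,1],[-8.2,49.3,20,0,0,0,1],[-8.2,49.3,30,0,0,0,1],[-8.2,49.3,40,0,0,0,1],[0,0,0,0,0,0,1]]'
python3 -c "
from h import *
st(); to(w(NEST,-28,0,48),8.65)"
```

```text
clock: 15.6
eef_pos: [542.6, -196.8, 117.6]
eef_rot: [179.9, 0.5, 8.0]
ft_force: [-0.8, -0.2, -1.1]
width: 0.1
grip_force: 0.0
15.6 [ 542.6 -196.8  117.6] [179.87   0.46   8.  ] F [-0.8 -0.2 -1.1] w 0.1 g 0.0
[ 3.6 14.8 69.6] [ 0.002  0.008 -0.011]
```

```bash
python3 -m crank '[[0,0,0,0,0,0,1],[0,0,0,0,0,0,1]]' >/dev/null; python3 -c "
from h import *
st(); to(w(NEST,-28,0,48),8.65)"
```

```text
15.8 [ 547.9 -188.   121.1] [-1.7994e+02 -5.0000e-02  8.7100e+00] F [-0.3 -0.4 -0.3] w 0.1 g 0.0
[-3.8 23.  73.1] [-0.001 -0.001  0.001]
```

```bash
python3 -m crank '[[-3.8,23,25,0,0,0,1],[0,0,40,0,0,0,1],[0,0,8,0,0,0,1],[0,0,0,0,0,0,1]]' >/dev/null; python3 -c "
from h import *
st(); to(w(NEST,-28,0,26.5),8.65)"
python3 -m crank '[[0,0,6,0,0,0,1],[0,0,6,0,0,0,1],[0,0,6,0,0,0,1],[0,0,3.5,0,0,0,1],[0,0,0,0,0,0,1]]' 
python3 -m crank '[[0,0,-20,0,0,0,1],[0,0,-40,0,0,0,-0.4],[11,0,-10,0,0,0,-0.4],[25,0,0,0,0,0,-0.4],[0,0,0,0,0,0,-0.4]]' >/dev/null
python3 chk.py 0 side
```

```text
16.2 [ 546.9 -210.1   47.2] [-1.7985e+02  9.0000e-02  8.7300e+00] F [ 0.6  0.3 -0.5] w 0.0 g 0.0
[ 0.7  1.2 20.7] [-0.003  0.002  0.001]
clock: 16.7
eef_pos: [546.5, -212.5, 25.9]
eef_rot: [-180.0, 0.0, 8.5]
ft_force: [-0.1, -0.3, -0.5]
width: 0.3
grip_force: 0.0
17.2 [ 586.2 -205.8   97.1] [179.96  -0.28   8.77] F [-0.4  0.3 -0.7] w 58.0 g 0.0
-28 65 [ 8. 18. 23.] | -24 56 [10. 21. 25.] | -20 43 [24. 27. 30.] | -16 55 [29. 31. 34.] | -12 59 [32. 35. 38.] | -8 57 [37. 39. 42.] | -4 58 [40. 43. 46.] | 0 53 [43. 47. 49.] | 4 64 [48. 51. 53.] | 8 57 [52. 55. 57.] | 12 7 [55. 56. 57.] | 20 2 [33. 33. 34.] | 24 3 [35. 35. 37.] | 28 13 [37. 43. 44.] | [-0.5 -0.7 47.5] [ 0.    -0.001  0.001]
```

```bash
python3 -m crank '[[-2,-0.7,25,0,0,0,-0.4],[0,0,21,0,0,0,-0.4],[0,0,6,0,0,0,-0.4],[0,0,0,0,0,0,-0.4],[0,0,0,0,0,0,0.2]]' 80 >/dev/null
python3 -m crank '[[0,0,0,0,0,0,1],[0,0,0,0,0,0,1],[0,0,0,0,0,0,1],[0,0,0,0,0,0,1],[0,0,0,0,0,0,1]]' 80
python3 -m crank '[[0,0,-10,0,0,0,1],[0,0,-20,0,0,0,1],[0,0,-40,0,0,0,1],[0,0,-40,0,0,0,1],[0,0,-30,0,0,0,1]]' >/dev/null
python3 held.py side
python3 -c "
from h import *
to(w(RACK,0,20+29,180),RACK[2]+90)"
```

```text
clock: 18.25
eef_pos: [580.6, -207.2, 45.8]
eef_rot: [180.0, -0.1, 8.5]
ft_force: [-1.0, 0.8, 5.9]
width: 42.3
grip_force: 80.8
18.8 [ 581.  -207.7  187.3] [ 1.7986e+02 -1.6000e-01  8.5100e+00] F [ 1.5 -0.  -1.6] w 42.1 g 81.7
side 0.79 585 centroid [-14.8   1.3   9.6] slopex(deg) -45.1 slopey -0.4 min [-34.6 -21.3 -11.1] max [ 4.9 23.1 29. ]
[  44.4 -460.8    7.4] [ 0.012 -0.003 -1.535]
```

```bash
python3 -m crank '[[4.4,-46,0,0,0,0,1],[4.4,-46,0,0,0,0,1],[4.4,-46,0,0,0,0,1],[4.4,-46,0,0,0,0,1],[4.4,-46,0,0,0,0,1]]' >/dev/null
python3 -m crank '[[4.4,-46,0,0,0,0,1],[4.4,-46,0,0,0,0,1],[4.4,-46,0,0,0,0,1],[4.4,-46,0,0,0,0,1],[4.4,-46,0,0,0,0,1]]' >/dev/null
python3 -m crank '[[0,0,0,0,0,-0.1395,1],[0,0,0,0,0,-0.1395,1],[0,0,0,0,0,-0.1395,1],[0,0,0,0,0,-0.1395,1],[0,0,0,0,0,-0.1395,1]]' >/dev/null
python3 -m crank '[[0,0,0,0,0,-0.1395,1],[0,0,0,0,0,-0.1395,1],[0,0,0,0,0,-0.1395,1],[0,0,0,0,0,-0.1395,1],[0,0,0,0,0,-0.1395,1]]' >/dev/null
python3 -m crank '[[0,0,0,0,0,-0.1395,1],[0,0,0,0,0,0,1],[0,0,0,0,0,0,1]]'
python3 held.py wrist side top
python3 -c "
from h import *
to(w(RACK,0,20+28.5,52),RACK[2]+90)"
```

```text
clock: 21.15
eef_pos: [555.2, 254.2, 183.6]
eef_rot: [-179.9, 0.0, 96.3]
ft_force: [-0.8, -0.1, -0.9]
width: 42.3
grip_force: 81.8
21.1 [555.2 254.2 183.6] [-1.7993e+02  2.0000e-02  9.6270e+01] F [-0.8 -0.1 -0.9] w 42.3 g 81.8
wrist 0.74 2409 centroid [-2.2  0.1 -0.5] slopex(deg) -40.4 slopey -0.2 min [-25.4 -21.9 -11.5] max [11.1 21.7 21.3]
side 0.79 246 centroid [-15.4  -2.6  10.7] slopex(deg) -45.3 slopey -0.2 min [-32.4 -24.5  -9.5] max [ 4.3 18.8 27.7]
top 0.58 574 centroid [-12.6   2.5   7.7] slopex(deg) -45.3 slopey -0.1 min [-31.1 -20.2 -13.4] max [ 8.6 22.3 27. ]
[ -2.4   3.  132.2] [-0.  0. -0.]
```

```bash
python3 -m crank '[[-2.4,3,30,0,0,0,1],[0,0,40,0,0,0,1],[0,0,40,0,0,0,1],[0,0,15,0,0,0,1],[0,0,4,0,0,0,1]]' >/dev/null
python3 -m crank '[[0,0,0,0,0,0,1],[0,0,2,0,0,0,1],[0,0,0,0,0,0,1]]' | grep -E 'pos|force'
python3 -m crank '[[0,0,1,0,0,0,1],[0,0,0,0,0,0,1]]'| grep -E 'pos|force'
python3 -m crank '[[0,0,1,0,0,0,1],[0,0,0,0,0,0,1]]'| grep -E 'pos|force'
```

```text
eef_pos: [560.0, 252.9, 55.0]
ft_force: [0.1, 0.1, -1.2]
grip_force: 81.9
eef_pos: [559.1, 252.6, 53.0]
ft_force: [0.0, -0.4, -2.3]
grip_force: 81.9
eef_pos: [558.7, 252.4, 51.3]
ft_force: [-0.2, -0.9, -2.7]
grip_force: 81.9
```

```bash
python3 -m crank '[[0,0,1,0,0,0,1],[0,0,0,0,0,0,1]]'| grep -E 'pos|force'
python3 -m crank '[[0,0,1,0,0,0,1],[0,0,0,0,0,0,1]]'| grep -E 'pos|force'
python3 -m crank '[[0,0,1,0,0,0,1],[0,0,0,0,0,0,1]]'| grep -E 'pos|force'
python3 -m crank '[[0,0,1,0,0,0,1],[0,0,0,0,0,0,1]]'| grep -E 'pos|force'
```

```text
eef_pos: [558.7, 252.4, 50.1]
ft_force: [0.0, -0.6, -1.3]
grip_force: 81.9
eef_pos: [558.8, 252.3, 49.2]
ft_force: [0.4, -0.0, -1.4]
grip_force: 82.1
eef_pos: [559.0, 252.3, 48.7]
ft_force: [-1.0, -1.1, 1.6]
grip_force: 82.6
eef_pos: [559.0, 252.5, 48.4]
ft_force: [-1.8, -0.9, 6.1]
grip_force: 83.5
```

```bash
python3 -m crank '[[0,0,0,0,0,0,-0.2],[0,0,0,0,0,0,-0.4],[0,0,0,0,0,0,-0.5],[0,0,-10,0,0,0,-0.5],[0,0,-20,0,0,0,-0.5]]'  >/dev/null
python3 -m crank '[[0,0,-40,0,0,0,-0.5],[0,0,-40,0,0,0,1],[0,0,-40,0,0,0,1],[0,0,0,0,0,0.1395,1],[0,0,0,0,0,0.1395,1]]'>/dev/null
python3 -m crank '[[0,0,0,0,0,0.1395,1],[0,0,0,0,0,0.1395,1],[0,0,0,0,0,0.1395,1],[0,0,0,0,0,0.1395,1],[0,0,0,0,0,0.1395,1]]'>/dev/null
python3 -m crank '[[0,0,0,0,0,0.1395,1],[0,0,0,0,0,0.1395,1],[0,0,0,0,0,0.1395,1],[0,0,0,0,0,0.1395,1],[0,0,0,0,0,0,1]]'>/dev/null
python3 seat.py top side; python3 -c "
from h import *
st(); to(w(NEST,-28,-56,48),8.65)"
```

```text
top 0.8 381 slopes y 31.4 x 7.0 min [-21.  67.  37.] max [22. 90. 56.]
top 0.74 499 slopes y 44.2 x -0.4 min [-21.  17.  23.] max [23. 56. 60.]
side 0.6 184 slopes y 35.7 x 6.8 min [-25.  61.  33.] max [17. 90. 58.]
side 0.57 279 slopes y 15.2 x -16.4 min [-24.  13.  32.] max [19. 75. 51.]
25.6 [558.8 252.5 197.5] [-179.98   -0.      8.65] F [0.1 0.  0.3] w -0.1 g 0.0
[-80.7 512.8 149.3] [-0. -0.  0.]
```

```bash
python3 -m crank '[[-7.3,46.6,0,0,0,0,1],[-7.3,46.6,0,0,0,0,1],[-7.3,46.6,0,0,0,0,1],[-7.3,46.6,0,0,0,0,1],[-7.3,46.6,0,0,0,0,1]]'>/dev/null
python3 -m crank '[[-7.3,46.6,0,0,0,0,1],[-7.3,46.6,0,0,0,0,1],[-7.3,46.6,0,0,0,0,1],[-7.3,46.6,20,0,0,0,1],[-7.3,46.6,30,0,0,0,1]]'>/dev/null
python3 -m crank '[[-7.3,46.6,30,0,0,0,1],[0,0,0,0,0,0,1],[0,0,0,0,0,0,1],[0,0,0,0,0,0,1]]'>/dev/null
python3 -c "
from h import *
st(); to(w(NEST,-28,-56,26),8.65)"
```

```text
27.1 [ 556.5 -253.9  124.6] [-1.7994e+02 -8.0000e-02  8.6800e+00] F [ 0.4  1.1 -0. ] w 0.3 g 0.0
[-2.4 12.6 98.6] [-0.001 -0.001  0.   ]
```

```bash
python3 -m crank '[[-2.4,12.6,30,0,0,0,1],[0,0,40,0,0,0,1],[0,0,6,0,0,0,1],[0,0,0,0,0,0,1]]' 
python3 -m crank '[[0,0,6,0,0,0,1],[0,0,6,0,0,0,1],[0,0,6,0,0,0,1],[0,0,5,0,0,0,1],[0,0,0,0,0,0,1]]' 
python3 -m crank '[[0,0,-20,0,0,0,1],[0,0,-40,0,0,0,-0.4],[11,0,-10,0,0,0,-0.4],[25,0,0,0,0,0,-0.4],[0,0,0,0,0,0,-0.4]]' >/dev/null
python3 chk.py -56 side
```

```text
clock: 27.45
eef_pos: [555.5, -265.9, 47.9]
eef_rot: [-179.9, 0.0, 8.7]
ft_force: [0.0, 0.7, 0.4]
width: 0.0
grip_force: 0.0
clock: 27.95
eef_pos: [554.9, -268.3, 25.0]
eef_rot: [-180.0, 0.0, 8.5]
ft_force: [-0.1, 1.2, -0.0]
width: 0.0
grip_force: 0.0
28.4 [ 594.5 -260.9   95.6] [179.98  -0.26   8.79] F [-0.4  0.7 -0.4] w 58.4 g 0.0
-28 74 [ 8. 18. 23.] | -24 73 [10. 22. 25.] | -20 50 [23. 27. 30.] | -16 62 [29. 31. 34.] | -12 65 [33. 36. 38.] | -8 56 [37. 39. 41.] | -4 69 [40. 43. 46.] | 0 71 [45. 47. 51.] | 4 64 [49. 52. 54.] | 8 58 [53. 55. 57.] | 12 4 [55. 56. 57.] | 20 1 [36. 36. 36.] | 24 1 [36. 36. 36.] | 28 18 [40. 43. 43.] | [-0.3 -0.4 45.9] [-0.    -0.001  0.001]
```

```bash
python3 -m crank '[[-1,-0.4,25,0,0,0,-0.4],[0,0,21,0,0,0,-0.4],[0,0,5,0,0,0,-0.4],[0,0,0,0,0,0,-0.4],[0,0,0,0,0,0,0.2]]' 80 >/dev/null
python3 -m crank '[[0,0,0,0,0,0,1],[0,0,0,0,0,0,1],[0,0,0,0,0,0,1],[0,0,0,0,0,0,1],[0,0,0,0,0,0,1]]' 80
python3 -m crank '[[0,0,-10,0,0,0,1],[0,0,-20,0,0,0,1],[0,0,-40,0,0,0,1],[0,0,-40,0,0,0,1],[0,0,-30,0,0,0,1]]' >/dev/null
python3 held.py side
python3 -c "
from h import *
to(w(RACK,0,-16+29,180),RACK[2]+90)"
```

```text
clock: 29.5
eef_pos: [589.8, -262.6, 45.7]
eef_rot: [180.0, -0.1, 8.5]
ft_force: [-2.5, 1.3, 6.2]
width: 42.4
grip_force: 80.6
30.0 [ 590.3 -263.6  187.2] [ 1.7982e+02 -1.6000e-01  8.5100e+00] F [ 0.8  0.3 -2.5] w 42.2 g 81.8
side 0.78 628 centroid [-16.3   0.   10.1] slopex(deg) -45.6 slopey -0.0 min [-34.2 -20.7  -9.4] max [ 2.7 21.2 28. ]
[  42.3 -481.6    6.6] [ 1.300e-02 -1.000e-03 -1.535e+00]
```

```bash
python3 -m crank '[[4.2,-48,0,0,0,0,1],[4.2,-48,0,0,0,0,1],[4.2,-48,0,0,0,0,1],[4.2,-48,0,0,0,0,1],[4.2,-48,0,0,0,0,1]]' >/dev/null
python3 -m crank '[[4.2,-48,0,0,0,0,1],[4.2,-48,0,0,0,0,1],[4.2,-48,0,0,0,0,1],[4.2,-48,0,0,0,0,1],[4.2,-48,0,0,0,0,1]]' >/dev/null
python3 -m crank '[[0,0,0,0,0,-0.1395,1],[0,0,0,0,0,-0.1395,1],[0,0,0,0,0,-0.1395,1],[0,0,0,0,0,-0.1395,1],[0,0,0,0,0,-0.1395,1]]' >/dev/null
python3 -m crank '[[0,0,0,0,0,-0.1395,1],[0,0,0,0,0,-0.1395,1],[0,0,0,0,0,-0.1395,1],[0,0,0,0,0,-0.1395,1],[0,0,0,0,0,-0.1395,1]]' >/dev/null
python3 -m crank '[[0,0,0,0,0,-0.1395,1],[0,0,0,0,0,0,1],[0,0,0,0,0,0,1]]'
python3 held.py side top
python3 -c "
from h import *
to(w(RACK,0,-16+28.5,54),RACK[2]+90)"
```

```text
clock: 32.4
eef_pos: [559.5, 218.0, 183.3]
eef_rot: [-179.9, 0.0, 96.3]
ft_force: [1.1, 0.4, -1.6]
width: 42.2
grip_force: 81.9
32.4 [559.5 218.  183.3] [-1.7992e+02  2.0000e-02  9.6270e+01] F [ 1.1  0.4 -1.6] w 42.2 g 81.9
side 0.62 254 centroid [-16.9  -1.8  11.6] slopex(deg) -45.5 slopey -0.0 min [-33.5 -25.1  -9. ] max [ 2.9 18.7 28.2]
top 0.65 509 centroid [-15.4   1.2  10. ] slopex(deg) -45.9 slopey -0.2 min [-32.8 -22.1 -10.3] max [ 4.2 22.2 29.7]
[ -2.    2.9 129.8] [-0.     0.    -0.001]
```

```bash
python3 -m crank '[[-2,2.9,30,0,0,0,1],[0,0,40,0,0,0,1],[0,0,40,0,0,0,1],[0,0,15,0,0,0,1],[0,0,4,0,0,0,1]]' >/dev/null
python3 -m crank '[[0,0,2,0,0,0,1],[0,0,2,0,0,0,1],[0,0,0,0,0,0,1]]' | grep -E 'pos|force'
python3 -m crank '[[0,0,1,0,0,0,1],[0,0,0,0,0,0,1]]'| grep -E 'pos|force'
python3 -m crank '[[0,0,1,0,0,0,1],[0,0,0,0,0,0,1]]'| grep -E 'pos|force'
python3 -c "
from h import *
st(); to(w(RACK,0,-16+28.5,48.5),RACK[2]+90)"
```

```text
eef_pos: [564.1, 217.1, 52.6]
ft_force: [0.1, 0.3, -1.5]
grip_force: 82.0
eef_pos: [563.3, 216.8, 50.8]
ft_force: [-0.3, -0.6, -1.1]
grip_force: 82.0
eef_pos: [563.1, 216.7, 49.2]
ft_force: [0.7, -0.4, -2.2]
grip_force: 82.1
33.8 [563.1 216.7  49.2] [ 1.7999e+02 -1.0000e-02  9.6450e+01] F [ 0.7 -0.4 -2.2] w 42.4 g 82.1
[ 0.  -0.3  0.7] [ 0. -0.  0.]
```

```bash
python3 -m crank '[[0,0,1,0,0,0,1],[0,0,0,0,0,0,1]]'| grep -E 'pos|force'
python3 -m crank '[[0,0,1,0,0,0,1],[0,0,0,0,0,0,1]]'| grep -E 'pos|force'
python3 -m crank '[[0,0,0.5,0,0,0,1],[0,0,0,0,0,0,1]]'| grep -E 'pos|force'
```

```text
eef_pos: [563.0, 217.2, 48.6]
ft_force: [-1.3, 0.1, 1.5]
grip_force: 82.9
eef_pos: [563.1, 217.3, 48.5]
ft_force: [-2.5, -0.1, 7.2]
grip_force: 83.7
eef_pos: [563.1, 217.3, 48.4]
ft_force: [-3.8, -0.8, 8.9]
grip_force: 84.0
```

Seated; release and go to pocket 1.

```bash
python3 -m crank '[[0,0,0,0,0,0,-0.2],[0,0,0,0,0,0,-0.4],[0,0,0,0,0,0,-0.5],[0,0,-10,0,0,0,-0.5],[0,0,-20,0,0,0,-0.5]]'  >/dev/null
python3 -m crank '[[0,0,-40,0,0,0,-0.5],[0,0,-40,0,0,0,1],[0,0,-40,0,0,0,1],[0,0,0,0,0,0.1395,1],[0,0,0,0,0,0.1395,1]]'>/dev/null
python3 -m crank '[[0,0,0,0,0,0.1395,1],[0,0,0,0,0,0.1395,1],[0,0,0,0,0,0.1395,1],[0,0,0,0,0,0.1395,1],[0,0,0,0,0,0.1395,1]]'>/dev/null
python3 -m crank '[[0,0,0,0,0,0.1395,1],[0,0,0,0,0,0.1395,1],[0,0,0,0,0,0.1395,1],[0,0,0,0,0,0.1395,1],[0,0,0,0,0,0,1]]'>/dev/null
python3 seat.py top; python3 -c "
from h import *
st(); to(w(NEST,-28,-112,48),8.65)"
```

```text
top 0.9 482 slopes y 43.9 x 0.3 min [-21. -20.  22.] max [23. 20. 60.]
top 0.77 354 slopes y 30.7 x -0.7 min [-21.  34.  42.] max [23. 59. 57.]
36.5 [563.  216.9 196.9] [-1.80e+02 -1.00e-02  8.72e+00] F [-0.2 -0.5 -0.4] w 0.1 g 0.0
[-80.1 532.8 148.8] [-0.    -0.     0.001]
```

```bash
python3 -m crank '[[-7.3,47,0,0,0,0,1],[-7.3,47,0,0,0,0,1],[-7.3,47,0,0,0,0,1],[-7.3,47,0,0,0,0,1],[-7.3,47,0,0,0,0,1]]'>/dev/null
python3 -m crank '[[-7.3,47,0,0,0,0,1],[-7.3,47,0,0,0,0,1],[-7.3,47,0,0,0,0,1],[-7.3,47,20,0,0,0,1],[-7.3,47,30,0,0,0,1]]'>/dev/null
python3 -m crank '[[-7.3,47,30,0,0,0,1],[0,16,0,0,0,0,1],[0,0,0,0,0,0,1],[0,0,0,0,0,0,1]]'>/dev/null
python3 -c "
from h import *
st(); to(w(NEST,-28,-112,26),8.65)"
```

```text
37.9 [ 563.9 -309.   124.8] [-1.7995e+02 -1.2000e-01  8.6600e+00] F [ 0.7  1.1 -0.9] w -0.1 g 0.0
[-1.5 13.  98.8] [-0.001 -0.002  0.   ]
```

```bash
python3 -m crank '[[-1.5,13,30,0,0,0,1],[0,0,40,0,0,0,1],[0,0,6,0,0,0,1],[0,0,0,0,0,0,1]]' 
python3 -m crank '[[0,0,6,0,0,0,1],[0,0,6,0,0,0,1],[0,0,6,0,0,0,1],[0,0,5,0,0,0,1],[0,0,0,0,0,0,1]]' 
python3 -m crank '[[0,0,-20,0,0,0,1],[0,0,-40,0,0,0,-0.4],[11,0,-10,0,0,0,-0.4],[25,0,0,0,0,0,-0.4],[0,0,0,0,0,0,-0.4]]' >/dev/null
python3 chk.py -112 side
```

```text
clock: 38.3
eef_pos: [564.0, -320.3, 47.7]
eef_rot: [-179.8, 0.0, 8.7]
ft_force: [-0.6, 0.3, 0.2]
width: -0.3
grip_force: 0.0
clock: 38.8
eef_pos: [563.0, -323.6, 24.8]
eef_rot: [180.0, 0.0, 8.5]
ft_force: [0.0, 0.0, 0.2]
width: 0.0
grip_force: 0.0
39.3 [ 602.8 -316.    95.3] [179.99  -0.26   8.8 ] F [0.2 0.9 0. ] w 57.7 g 0.0
-28 82 [ 8. 17. 21.] | -24 84 [ 9. 22. 26.] | -20 51 [24. 27. 30.] | -16 69 [28. 31. 34.] | -12 79 [33. 35. 38.] | -8 65 [37. 39. 42.] | -4 73 [41. 42. 45.] | 0 77 [44. 47. 50.] | 4 75 [49. 51. 54.] | 8 65 [52. 55. 57.] | 12 7 [55. 56. 56.] | 24 1 [34. 34. 34.] | 28 16 [42. 42. 44.] | [-0.3 -0.1 45.6] [-0.001 -0.001  0.001]
```

```bash
python3 -m crank '[[-1,-0.1,25,0,0,0,-0.4],[0,0,21,0,0,0,-0.4],[0,0,5,0,0,0,-0.4],[0,0,0,0,0,0,-0.4],[0,0,0,0,0,0,0.2]]' 80 >/dev/null
python3 -m crank '[[0,0,0,0,0,0,1],[0,0,0,0,0,0,1],[0,0,0,0,0,0,1],[0,0,0,0,0,0,1],[0,0,0,0,0,0,1]]' 80
python3 -m crank '[[0,0,-10,0,0,0,1],[0,0,-20,0,0,0,1],[0,0,-40,0,0,0,1],[0,0,-40,0,0,0,1],[0,0,-30,0,0,0,1]]' >/dev/null
python3 held.py side
python3 -c "
from h import *
to(w(RACK,0,-52+28.5,180),RACK[2]+90)"
```

```text
clock: 40.35
eef_pos: [598.0, -318.1, 45.6]
eef_rot: [180.0, -0.1, 8.5]
ft_force: [-2.3, 2.2, 6.7]
width: 42.5
grip_force: 80.6
40.9 [ 598.4 -319.3  187.2] [ 1.7979e+02 -1.5000e-01  8.5100e+00] F [ 0.2  0.  -0.9] w 41.8 g 81.7
side 0.56 749 centroid [-16.3  -0.2  10.2] slopex(deg) -45.4 slopey -0.2 min [-35.2 -22.7 -10.1] max [ 3.3 21.4 29.7]
[  41.3 -501.5    6. ] [ 0.014 -0.    -1.535]
```

```bash
python3 -m crank '[[4,-47,0,0,0,0,1],[4,-47,0,0,0,0,1],[4,-47,0,0,0,0,1],[4,-47,0,0,0,0,1],[4,-47,0,0,0,0,1]]' >/dev/null
python3 -m crank '[[4,-47,0,0,0,0,1],[4,-47,0,0,0,0,1],[4,-47,0,0,0,0,1],[4,-47,0,0,0,0,1],[4,-47,0,0,0,0,1]]' >/dev/null
python3 -m crank '[[0,-32,0,0,0,-0.1395,1],[0,0,0,0,0,-0.1395,1],[0,0,0,0,0,-0.1395,1],[0,0,0,0,0,-0.1395,1],[0,0,0,0,0,-0.1395,1]]' >/dev/null
python3 -m crank '[[0,0,0,0,0,-0.1395,1],[0,0,0,0,0,-0.1395,1],[0,0,0,0,0,-0.1395,1],[0,0,0,0,0,-0.1395,1],[0,0,0,0,0,-0.1395,1]]' >/dev/null
python3 -m crank '[[0,0,0,0,0,-0.1395,1],[0,0,0,0,0,0,1],[0,0,0,0,0,0,1]]'
python3 held.py side top
python3 -c "
from h import *
to(w(RACK,0,-52+28.5,54),RACK[2]+90)"
```

```text
clock: 43.25
eef_pos: [562.5, 184.0, 183.2]
eef_rot: [-179.9, 0.0, 96.3]
ft_force: [0.0, -0.5, -2.2]
width: 42.2
grip_force: 81.8
43.2 [562.5 184.  183.2] [-1.7993e+02  2.0000e-02  9.6260e+01] F [ 0.  -0.5 -2.2] w 42.2 g 81.8
side 0.7 238 centroid [-15.6  -3.7   9.9] slopex(deg) -45.0 slopey -0.3 min [-32.4 -24.6  -8.1] max [ 3.4 15.8 27.1]
top 0.93 398 centroid [-16.9   0.   11.5] slopex(deg) -45.5 slopey -0.2 min [-30.7 -21.8  -4.4] max [-2.4 21.8 26.6]
[ -3.8   3.7 129.6] [-0.     0.    -0.001]
```

```bash
python3 -m crank '[[-3.8,3.5,30,0,0,0,1],[0,0,40,0,0,0,1],[0,0,40,0,0,0,1],[0,0,15,0,0,0,1],[0,0,4,0,0,0,1]]' >/dev/null
python3 -m crank '[[0,0,2,0,0,0,1],[0,0,2,0,0,0,1],[0,0,0,0,0,0,1]]' | grep -E 'pos|force'
python3 -m crank '[[0,0,2,0,0,0,1],[0,0,0,0,0,0,1]]'| grep -E 'pos|force'
python3 -m crank '[[0,0,1,0,0,0,1],[0,0,0,0,0,0,1]]'| grep -E 'pos|force'
python3 -m crank '[[0,0,1,0,0,0,1],[0,0,0,0,0,0,1]]'| grep -E 'pos|force'
```

```text
eef_pos: [567.6, 181.2, 52.0]
ft_force: [-0.5, -0.4, -1.8]
grip_force: 81.8
eef_pos: [566.9, 181.0, 49.3]
ft_force: [0.1, 0.0, -1.3]
grip_force: 81.8
eef_pos: [567.0, 181.3, 48.5]
ft_force: [-0.8, 0.2, 2.2]
grip_force: 82.6
eef_pos: [567.0, 181.4, 48.3]
ft_force: [-2.8, 0.2, 7.6]
grip_force: 83.4
```

```bash
python3 -m crank '[[0,0,0,0,0,0,-0.2],[0,0,0,0,0,0,-0.4],[0,0,0,0,0,0,-0.5],[0,0,-10,0,0,0,-0.5],[0,0,-20,0,0,0,-0.5]]'  >/dev/null
python3 -m crank '[[0,0,-40,0,0,0,-0.5],[0,0,-40,0,0,0,-0.5],[0,0,-40,0,0,0,-0.5],[-50,0,-20,0,0,0,-0.5],[-50,0,0,0,0,0,-0.5]]'>/dev/null
python3 -m crank '[[-50,0,0,0,0,0,-0.5],[-50,0,0,0,0,0,-0.5],[-50,0,0,0,0,0,-0.5],[0,0,0,0,0,0,-0.5],[0,0,0,0,0,0,-0.5]]'
cat > rod.py <<'E'
from h import *; import sys
print('rod')
for n in sys.argv[1:]:
    f=viewer.grab_frame(n); W=world(f)
    cv2.imwrite(f'pics/r_{n}.png',f['img'][:,:,::-1])
    for d in sil(f,'rod',1):
        m=d['pixels']&(f['z_map']>0); P=W[m]; P=P[(P[:,2]>3)&(P[:,2]<40)]
        (vx,vy,x0,y0)=cv2.fitLine(P[:,:2].astype(np.float32),cv2.DIST_HUBER,0,.01,.01).ravel()
        u=np.array([vx,vy])*np.sign(vy); t=(P[:,:2]-[x0,y0])@u; tt=P[:,:2]-[x0,y0]; off=tt@[-u[1],u[0]]
        k=abs(off)<14; t=t[k]; dark=(f['img'][m][(W[m][:,2]>3)&(W[m][:,2]<40)].mean(1)<60)[k]
        e=[np.percentile(t,.5),np.percentile(t,99.5)]; h=t[dark]
        H=P[k][dark]
        print(n,round(d['p'],2),'yaw',np.round(np.degrees(np.arctan2(u[1],u[0])),2),'ends',[np.round(np.array([x0,y0])+a*u,1) for a in e],'len',np.round(e[1]-e[0],1),'handle ctr',np.round(H.mean(0),1),rect(H[:,:2]))
E
python3 rod.py wrist top side; python3 seat.py top wrist
```

```text
clock: 46.35
eef_pos: [594.2, -66.2, 216.0]
eef_rot: [180.0, 0.0, 96.2]
ft_force: [0.4, 0.9, -0.2]
width: 64.2
grip_force: 0.0
rod
wrist 0.86 yaw 97.49 ends [array([ 429. , -241.6]), array([393. ,  32.7])] len 276.7 handle ctr [ 426.2 -218.    16.1] (array([ 416.9, -163.5]), array([ 17.5, 160.4]), 7.29)
side 0.91 yaw 96.65 ends [array([ 421. , -245.5]), array([389.3,  26.3])] len 273.7 handle ctr [ 418.4 -224.    15.4] (array([ 403.2, -112.9]), array([ 18.9, 268.8]), 8.98)
top 0.95 409 slopes y 33.9 x -3.2 min [-21.  30.  36.] max [23. 59. 56.]
top 0.91 464 slopes y 42.1 x 0.3 min [-20. -55.  24.] max [ 21. -15.  58.]
top 0.76 308 slopes y 42.5 x 0.3 min [-19.  67.  37.] max [22. 92. 60.]
top 0.7 346 slopes y 42.0 x -0.0 min [-21.  -7.  36.] max [23. 20. 60.]
```

View pics/r_wrist.png

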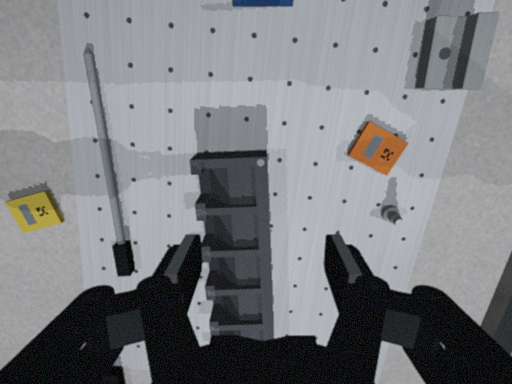

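```bash
python3 -m crank '[[-26.5,-37.5,10,0,0,0,-0.5],[-26.5,-37.5,10,0,0,0,-0.5],[-26.5,-37.5,20,0,0,0,-0.5],[-26.5,-37.5,20,0,0,0,-0.5],[-26.5,-37.5,0,0,0,0,-0.5]]'>/dev/null
python3 -m crank '[[0,0,0,0,0,0,-0.5],[0,0,0,0,0,0,-0.5]]'
python3 - <<'E'
from h import *
for n in ['wrist','top','side']:
    f=viewer.grab_frame(n); W=world(f); g=f['img'].max(2); 
    P=W; m=(f['z_map']>0)&(W[...,2]>11)&(W[...,2]<24)&(abs(W[...,0]-424)<30)&(W[...,1]<-150)&(W[...,1]>-270)&(g<60)
    H=W[m]; 
    if len(H)>10: print(n,len(H),'handle',rect(H[:,:2]),np.round(np.median(H,0),1))
    m=(f['z_map']>0)&(W[...,2]>4)&(W[...,2]<20)&(abs(W[...,0]-410)<30)&(W[...,1]<60)&(W[...,1]>-190); H=W[m]
    if len(H)>10:
        l=cv2.fitLine(H[:,:2].astype(np.float32),cv2.DIST_HUBER,0,.01,.01).ravel(); print(n,'shaft yaw',np.degrees(np.arctan2(l[1],l[0]))%180,'x at y=-220',l[2]+l[0]/l[1]*(-220-l[3]),'maxy',np.percentile(H[:,1],99.5))
    if n=='wrist': cv2.imwrite('pics/w5.png',f['img'][:,:,::-1])
E
```

```text
clock: 47.55
eef_pos: [422.7, -217.6, 155.9]
eef_rot: [180.0, 0.0, 96.3]
ft_force: [0.9, 0.7, 0.0]
width: 64.2
grip_force: 0.0
wrist 729 handle (array([ 423.1, -220.5]), array([16.6, 44.8]), 8.15) [ 423.1 -219.1   18.6]
wrist shaft yaw 97.17262 x at y=-220 422.9118 maxy -66.99566756861901
top 154 handle (array([ 424.4, -219.6]), array([15.8, 45.4]), 7.46) [ 424.1 -218.7   18.9]
top shaft yaw 96.78957 x at y=-220 423.65228 maxy 35.74622851490871
side 239 handle (array([ 420.6, -221.5]), array([18.1, 48.4]), 7.41) [ 418.9 -224.2   18.4]
side shaft yaw 97.03442 x at y=-220 419.1149 maxy 31.183209069428635
```

View pics/w5.png

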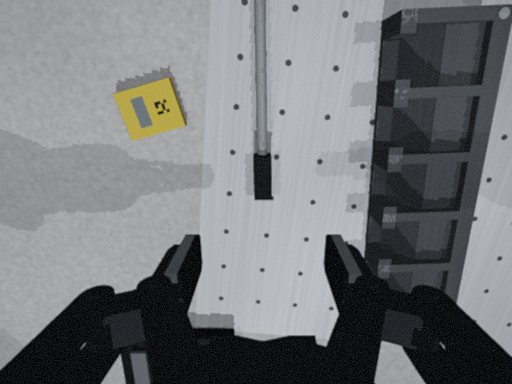

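```bash
python3 -m crank '[[-2.7,0.3,40,0,0,-0.014,-0.5],[0,0,40,0,0,0,-0.5],[0,0,40,0,0,0,-0.5],[0,0,20,0,0,0,-0.5],[0,0,0,0,0,0,-0.5]]'>/dev/null
python3 -c "
from h import *
st(); to([423.2,-220.3,5],97.1)"
```

```text
48.2 [ 423.4 -217.2   13. ] [-179.77   -0.21   97.42] F [ 0.4 -0.6 -0.3] w 64.0 g 0.0
[-3.1 -0.5  8. ] [-0.004 -0.004  0.006]
```

```bash
python3 -m crank '[[-3.1,-0.5,4,0,0,0.003,-0.5],[0,0,3,0,0,0,-0.5],[0,0,0,0,0,0,-0.5]]'
python3 -m crank '[[0,0,0,0,0,0,0.2],[0,0,0,0,0,0,1],[0,0,0,0,0,0,1],[0,0,0,0,0,0,1],[0,0,0,0,0,0,1]]' 80
python3 -m crank '[[0,0,0,0,0,0,1],[0,0,0,0,0,0,1],[0,0,0,0,0,0,1]]' 80
```

```text
clock: 48.5
eef_pos: [424.5, -222.7, 9.4]
eef_rot: [179.9, 0.1, 97.1]
ft_force: [1.0, 0.3, -0.5]
width: 64.0
grip_force: 0.0
clock: 49.0
eef_pos: [423.8, -222.5, 9.1]
eef_rot: [180.0, 0.0, 97.1]
ft_force: [-1.5, 0.0, 5.3]
width: 15.5
grip_force: 78.8
clock: 49.3
eef_pos: [423.9, -222.5, 9.1]
eef_rot: [180.0, 0.0, 97.1]
ft_force: [-0.7, -0.1, 5.7]
width: 15.4
grip_force: 78.8
```

```bash
python3 -m crank '[[0,0,-10,0,0,0,1],[0,0,-25,0,0,0,1],[0,0,-30,0,0,0,1],[0,0,-30,0,0,0,1],[0,0,-20,0,0.0175,0.011,1]]' 110 >/dev/null
python3 -m crank '[[4.5,40,0,0,0,0,1],[4.5,47,0,0,0,0,1],[4.5,47,0,0,0,0,1],[4.5,47,0,0,0,0,1],[0,6.7,0,0,0,0,1]]' >/dev/null
python3 -m crank '[[0,0,0,0,0,0,1],[0,0,0,0,0,0,1],[0,0,0,0,0,0,1]]'
cat > ins.py <<'E'
from h import *; import sys
# held rod line and cheeks, in RACK frame, per camera
st(); a=np.radians(RACK[2])
def loc(P): q=P[...,:2]-RACK[:2]; return np.dstack([q@[np.cos(a),np.sin(a)],q@[-np.sin(a),np.cos(a)],P[...,2]])
s=sensors.read_state(); q=loc(np.array([[s['eef_pos']]]))[0,0]; print('TCP rack',np.round(q,1))
for n in sys.argv[1:]:
    f=viewer.grab_frame(n); L=loc(world(f)); v=f['z_map']>0
    for nm,y0 in (('A',-106.5),('B',106.5)):
        m=v&(abs(L[...,1]-y0)<10)&(abs(L[...,0])<30)&(L[...,2]>79)&(L[...,2]<92); C=L[m]
        if len(C)>4: print(n,'cheek',nm,len(C),'x',np.round(np.percentile(C[:,0],[3,97]),1),'mid',round(np.percentile(C[:,0],[3,97]).mean(),1),'y',np.round(np.percentile(C[:,1],[3,50,97]),1),'ztop',np.round(np.percentile(C[:,2],95),1))
    ylo,yhi=q[1]+36,q[1]+275
    m=v&(L[...,1]>ylo)&(L[...,1]<min(yhi,-114))&(abs(L[...,0]-q[0])<14)&(abs(L[...,2]-q[2])<18); H=L[m]
    if len(H)>15:
        k=np.polyfit(H[:,1],H[:,0],1); kz=np.polyfit(H[:,1],H[:,2],1); r=abs(H[:,0]-np.polyval(k,H[:,1]))<7; H=H[r]
        k=np.polyfit(H[:,1],H[:,0],1); kz=np.polyfit(H[:,1],H[:,2],1); ye=np.percentile(H[:,1],99.5)
        print(n,'rod n',len(H),'yawerr deg',round(np.degrees(k[0]),2),'slope',round(np.degrees(kz[0]),2),'tip y',round(ye,1),'at -120: x',round(np.polyval(k,-120),1),'ztopsurf',round(np.polyval(kz,-120),1),'x at y-300',round(np.polyval(k,-300),1),'z',round(np.polyval(kz,-300),1))
E
python3 ins.py top side wrist
```

```text
clock: 50.6
eef_pos: [606.0, -184.7, 123.9]
eef_rot: [-179.9, -1.0, 96.3]
ft_force: [-0.7, -0.5, -1.6]
width: 14.9
grip_force: 110.5
50.6 [ 606.  -184.7  123.9] [-179.87   -0.99   96.3 ] F [-0.7 -0.5 -1.6] w 14.9 g 110.5
TCP rack [  -2.1 -391.3  123.9]
top cheek A 44 x [-15.1  16.7] mid 0.8 y [-108.4 -106.2 -103.5] ztop 88.4
top cheek B 64 x [-15.8  16.6] mid 0.4 y [104.2 105.9 109.3] ztop 88.3
top rod n 575 yawerr deg 0.12 slope -0.37 tip y -133.2 at -120: x -1.3 ztopsurf 127.2 x at y-300 -1.7 z 128.3
side cheek A 41 x [-18.6  15.4] mid -1.6 y [-109.9 -108.1 -103.7] ztop 87.2
side cheek B 40 x [-16.8  15. ] mid -0.9 y [102.3 105.  109.7] ztop 87.3
side rod n 405 yawerr deg 0.1 slope -0.32 tip y -134.9 at -120: x -5.2 ztopsurf 125.5 x at y-300 -5.5 z 126.5
wrist rod n 3930 yawerr deg -0.08 slope -0.3 tip y -275.8 at -120: x -1.5 ztopsurf 126.8 x at y-300 -1.2 z 127.8
```

```bash
python3 -m crank '[[0,2.1,20,0,0,0,1],[0,0,20,0,0,0,1],[0,0,11,0,0,0,1],[8,0,0,0,0,0,1],[0,0,0,0,0,0,1]]' >/dev/null
python3 -m crank '[[0,0,0,0,0,0,1],[0,0,0,0,0,0,1]]' >/dev/null
python3 ins.py top side wrist
python3 -c "
from h import *
f=viewer.grab_frame('side'); cv2.imwrite('pics/s6.png',cv2.resize(f['img'][130:290,160:360,::-1],None,fx=3.5,fy=3.5,interpolation=cv2.INTER_CUBIC))"
```

```text
51.5 [ 609.9 -174.7   74.1] [179.9   -0.94  96.46] F [-0.4  0.8 -1.8] w 14.3 g 110.5
TCP rack [   2.9 -381.7   74.1]
top cheek A 44 x [-15.3  16.9] mid 0.8 y [-108.4 -106.  -103.4] ztop 88.5
top cheek B 63 x [-15.8  16.8] mid 0.5 y [104.2 105.7 109.4] ztop 88.9
top rod n 501 yawerr deg -0.09 slope -0.33 tip y -123.9 at -120: x 2.7 ztopsurf 77.3 x at y-300 3.0 z 78.3
side cheek A 42 x [-17.3  15.5] mid -0.9 y [-110.4 -108.1 -103.6] ztop 87.8
side cheek B 38 x [-18.3  14.6] mid -1.9 y [101.8 105.1 109.4] ztop 87.5
side rod n 368 yawerr deg -0.23 slope -0.26 tip y -125.5 at -120: x -1.7 ztopsurf 75.5 x at y-300 -1.0 z 76.4
wrist rod n 3929 yawerr deg -0.19 slope -0.29 tip y -266.5 at -120: x 2.0 ztopsurf 76.5 x at y-300 2.6 z 77.4
```

View pics/s6.png

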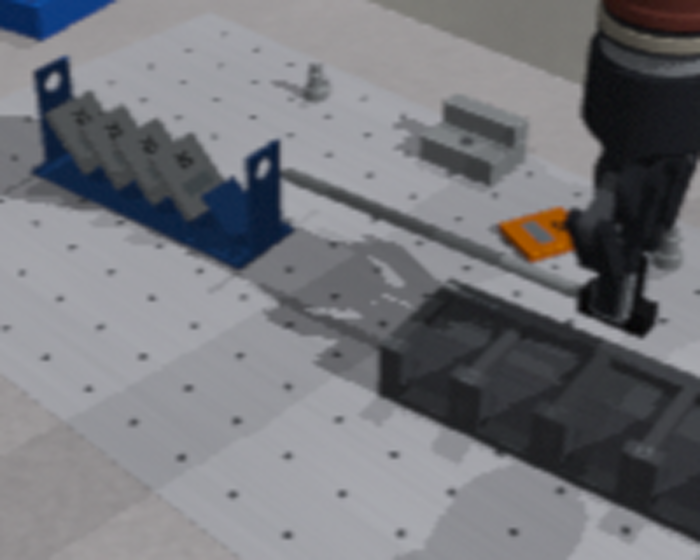

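```bash
python3 -m crank '[[0,-1.7,1.2,0,0,0,1],[0,0,0,0,0,0,1],[0,0,0,0,0,0,1],[0,0,0,0,0,0,1]]' >/dev/null
python3 ins.py top side wrist
```

```text
52.0 [ 607.5 -174.5   71.7] [-179.99   -1.     96.45] F [-0.2 -0.9 -1.1] w 14.5 g 110.5
TCP rack [   0.5 -381.3   71.7]
top cheek A 46 x [-15.5  16.7] mid 0.6 y [-108.4 -106.2 -103.6] ztop 88.9
top cheek B 64 x [-15.7  16.9] mid 0.6 y [104.  105.5 109.5] ztop 89.0
top rod n 500 yawerr deg -0.04 slope -0.39 tip y -123.5 at -120: x 0.5 ztopsurf 74.9 x at y-300 0.7 z 76.2
side cheek A 41 x [-17.3  15. ] mid -1.2 y [-111.  -107.9 -102.9] ztop 88.0
side cheek B 41 x [-18.   15.9] mid -1.0 y [101.8 104.4 110. ] ztop 87.5
side rod n 378 yawerr deg -0.08 slope -0.25 tip y -124.2 at -120: x -3.5 ztopsurf 73.5 x at y-300 -3.2 z 74.3
wrist rod n 3940 yawerr deg -0.24 slope -0.23 tip y -266.1 at -120: x -0.2 ztopsurf 74.7 x at y-300 0.5 z 75.5
```

```bash
python3 -m crank '[[6,0,-0.6,0,0,0,1],[8,0,0,0,0,0,1],[8,0,0,0,0,0,1],[8,0,0,0,0,0,1],[0,0,0,0,0,0,1]]'
python3 -m crank '[[0,0,0,0,0,0,1],[0,0,0,0,0,0,1]]' >/dev/null
python3 ins.py top wrist side
```

```text
clock: 52.7
eef_pos: [604.2, -141.8, 72.8]
eef_rot: [-180.0, -1.1, 96.6]
ft_force: [-0.0, 0.2, -0.9]
width: 14.8
grip_force: 110.5
52.9 [ 604.1 -145.3   73. ] [-179.99   -0.96   96.42] F [-0.4  0.5 -0.9] w 14.0 g 110.5
TCP rack [   0.4 -351.9   73. ]
top cheek A 48 x [-14.9  16.7] mid 0.9 y [-112.  -106.2 -103.6] ztop 88.5
top cheek B 66 x [-15.9  16.9] mid 0.5 y [104.1 105.7 109.4] ztop 88.4
top rod n 453 yawerr deg -0.09 slope -0.25 tip y -115.6 at -120: x 0.5 ztopsurf 76.5 x at y-300 0.8 z 77.3
wrist rod n 3932 yawerr deg -0.16 slope -0.3 tip y -236.8 at -120: x 0.0 ztopsurf 75.8 x at y-300 0.5 z 76.8
side cheek A 41 x [-18.6  15.5] mid -1.5 y [-110.9 -108.2 -103.3] ztop 87.4
side cheek B 40 x [-18.5  16.5] mid -1.0 y [102.5 104.6 108.8] ztop 88.1
side rod n 333 yawerr deg 0.01 slope -0.35 tip y -114.8 at -120: x -3.3 ztopsurf 74.6 x at y-300 -3.3 z 75.6
```

```bash
python3 -m crank '[[20,0,0,0,0,0,1],[20,0,0,0,0,0,1],[20,0,0,0,0,0,1],[20,0,0,0,0,0,1],[20,0,0,0,0,0,1]]'
python3 -m crank '[[0,0,0,0,0,0,1],[0,0,0,0,0,0,1],[0,0,0,0,0,0,1]]' >/dev/null
python3 ins.py top wrist
```

```text
clock: 53.55
eef_pos: [592.9, -45.2, 74.6]
eef_rot: [-180.0, -1.0, 96.4]
ft_force: [0.5, 0.4, -1.7]
width: 14.6
grip_force: 110.4
53.9 [593.  -47.5  74.7] [-180.     -0.91   96.33] F [-0.1  0.7 -0.8] w 14.1 g 110.4
TCP rack [   0.3 -253.5   74.7]
top cheek A 55 x [-15.6  17. ] mid 0.7 y [-115.7 -106.4  -99.1] ztop 88.2
top cheek B 62 x [-15.1  16.7] mid 0.8 y [104.1 106.3 109.4] ztop 88.8
top rod n 219 yawerr deg -0.17 slope -0.89 tip y -115.2 at -120: x 0.7 ztopsurf 78.0 x at y-300 1.2 z 80.8
wrist rod n 3917 yawerr deg -0.1 slope -0.57 tip y -138.1 at -120: x 0.4 ztopsurf 77.5 x at y-300 0.7 z 79.2
```

```bash
python3 -m crank '[[0,0,2.2,0,0,0,1],[20,0,0.35,0,0,0,1],[20,0,0.35,0,0,0,1],[20,0,0.35,0,0,0,1],[18,0,0.35,0,0,0,1]]'
python3 -m crank '[[0,0,0,0,0,0,1],[0,0,0,0,0,0,1],[0,0,0,0,0,0,1]]'
python3 - <<'E'
from h import *
f=viewer.grab_frame('top'); a=np.radians(RACK[2])
W=world(f); q=W[...,:2]-RACK[:2]; L=np.dstack([q@[np.cos(a),np.sin(a)],q@[-np.sin(a),np.cos(a)],W[...,2]])
m=(f['z_map']>0)&(abs(L[...,0])<9)&(L[...,2]>66)&(L[...,2]<82)&(L[...,1]>-90)&(L[...,1]<102)
H=L[m]; k=np.polyfit(H[:,1],H[:,0],1); kz=np.polyfit(H[:,1],H[:,2],1)
print(len(H),'y',H[:,1].min(),H[:,1].max(),'x@100',np.polyval(k,100),'z@100',np.polyval(kz,100),'z@-100',np.polyval(kz,-100),'x@-100',np.polyval(k,-100))
E
```

```text
clock: 54.45
eef_pos: [584.2, 32.7, 72.3]
eef_rot: [-180.0, -1.0, 96.4]
ft_force: [0.2, 0.5, -1.3]
width: 14.5
grip_force: 110.5
clock: 54.75
eef_pos: [584.4, 29.9, 72.5]
eef_rot: [180.0, -0.9, 96.3]
ft_force: [0.6, -0.6, -0.9]
width: 13.8
grip_force: 110.5
304 y -52.79144374860731 84.19523682443088 x@100 1.1154581201338414 z@100 75.53913605854574 z@-100 76.89683401853101 x@-100 1.303299772639189
```

```bash
python3 -m crank '[[10,-0.3,0.2,0,0,0,1],[10,0,0.2,0,0,0,1],[10,0,0.2,0,0,0,1],[4,0,0,0,0,0,1],[0,0,0,0,0,0,1]]'
python3 -m crank '[[3,0,0,0,0,0,1],[0,0,0,0,0,0,1]]' 
python3 -c "
from h import *
f=viewer.grab_frame('wrist'); cv2.imwrite('pics/w7.png',f['img'][:,:,::-1])
s=sensors.read_state(); print((np.array(s['eef_pos'])[:2]-RACK[:2])@[-np.sin(np.radians(6.45)),np.cos(np.radians(6.45))])"
```

```text
clock: 55.3
eef_pos: [579.8, 67.8, 72.3]
eef_rot: [-180.0, -1.0, 96.6]
ft_force: [0.1, 0.1, -0.4]
width: 14.3
grip_force: 110.5
clock: 55.5
eef_pos: [579.7, 69.0, 72.5]
eef_rot: [-180.0, -1.0, 96.5]
ft_force: [1.0, 0.6, -1.7]
width: 14.2
grip_force: 110.5
-136.4686867511193
```

View pics/w7.png

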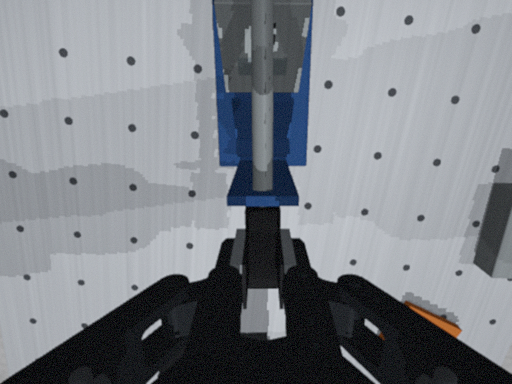

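```bash
for i in 1; do
python3 -m crank '[[2,0,0,0,0,0,1],[0,0,0,0,0,0,1]]' | grep -E 'pos|ft'
python3 -m crank '[[1.5,0,0,0,0,0,1],[0,0,0,0,0,0,1]]' | grep -E 'pos|ft'
python3 -m crank '[[1,0,0,0,0,0,1],[0,0,0,0,0,0,1]]' | grep -E 'pos|ft'
done
```

```text
eef_pos: [579.5, 71.0, 72.5]
ft_force: [-0.3, 0.0, -1.1]
eef_pos: [579.3, 72.5, 72.5]
ft_force: [0.1, 0.0, -0.9]
eef_pos: [579.3, 72.6, 72.6]
ft_force: [0.0, -1.7, -1.8]
```

```bash
python3 -m crank '[[-0.5,0,1.5,0,0,0,1],[0,0,1.5,0,0,0,1],[0,0,1,0,0,0,1],[0,0,0,0,0,0,1]]' | grep -E 'pos|ft'
python3 -m crank '[[0,0,0,0,0,0,0.4],[0,0,0,0,0,0,0],[0,0,0,0,0,0,-0.3],[0,0,0,0,0,0,-0.3],[0,0,-10,0,0,0,-0.3]]' | grep -E 'pos|ft'
python3 -m crank '[[0,0,-40,0,0,0,-0.3],[0,0,-40,0,0,0,-0.3],[-40,0,-30,0,0,0,-0.3],[-40,0,0,0,0,0,-0.3],[-40,0,0,0,0,0,-0.3]]' >/dev/null
python3 -m crank '[[-40,0,0,0,0,0,-0.3],[-40,0,0,0,0,0,-0.3],[0,0,0,0,0,0,-0.3]]' | grep -E 'pos|ft'
python3 seat.py top
python3 - <<'E'
from h import *
a=np.radians(RACK[2])
for n in ['top','side']:
    f=viewer.grab_frame(n); W=world(f); q=W[...,:2]-RACK[:2]; L=np.dstack([q@[np.cos(a),np.sin(a)],q@[-np.sin(a),np.cos(a)],W[...,2]])
    m=(f['z_map']>0)&(abs(L[...,0])<12)&(L[...,2]>60)&(L[...,2]<80)&(L[...,1]>-175)&(L[...,1]<150)
    b=m&(L[...,1]<-110); H=L[b]; print(n,'handle y',np.percentile(H[:,1],[1,99]),'x',np.percentile(H[:,0],[3,97]),'z',np.percentile(H[:,2],[50,95]))
    b=m&(abs(L[...,1])<95); H=L[b]; print('shaft x',np.median(H[:,0]),'z',np.percentile(H[:,2],[50,90]),np.polyfit(H[:,1],H[:,0],1)[0])
    b=m&(L[...,1]>112); H=L[b]; print('tip',len(H),H[:,1].max() if len(H) else '',np.median(H,0) if len(H) else '')
    if n=='side': cv2.imwrite('pics/s8.png',cv2.resize(f['img'][120:240,140:300,::-1],None,fx=4.5,fy=4.5,interpolation=cv2.INTER_CUBIC))
E
```

```text
eef_pos: [579.4, 72.7, 68.4]
ft_force: [0.9, -1.5, -1.1]
eef_pos: [578.1, 73.1, 77.7]
ft_force: [0.3, 0.3, -0.3]
eef_pos: [600.9, -137.4, 186.3]
ft_force: [-0.6, -0.8, 0.3]
top 0.81 313 slopes y 26.6 x 7.5 min [-21.  68.  40.] max [24. 87. 55.]
top 0.76 240 slopes y 44.2 x -0.6 min [-21.  -7.  35.] max [23. 20. 60.]
top 0.69 358 slopes y 44.6 x 0.3 min [-22. -55.  22.] max [ 22. -17.  61.]
top handle y [-153.95308329 -110.886625  ] x [-7.85606749  9.56315606] z [76.78751919 78.60954101]
shaft x 0.10455002899498222 z [71.92108864 74.20338036] -0.004503129038569688
tip 22 127.44816062115433 [  0.41333688 119.75282725  72.04695891]
side handle y [-156.00933516 -111.59336381] x [-10.74910538   7.20484416] z [72.93444641 77.70768123]
shaft x -4.185205399264292 z [70.80297905 72.7251498 ] -0.0019623560876462554
tip 0
```

View pics/s8.png

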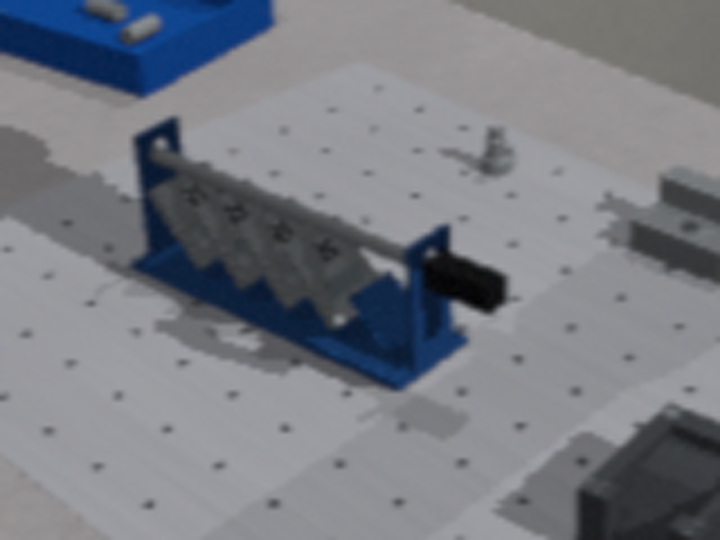

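The picture shows all four plates seated like shingles. The rod runs through both cheeks, with its handle against the near one (around pixel 430,270) and its tip past the far one (around 160,150).

```bash
python3 -m crank '[[0,0,0,0,0,0,-0.3],[0,0,0,0,0,0,-0.3],[0,0,0,0,0,0,-0.3],[0,0,0,0,0,0,-0.3],[0,0,0,0,0,0,-0.3]]' >/dev/null; python3 -c "
from plant import bot
print(bot.finish_job())"
```

```text
the job is handed in; nothing more can be done
None
```

I've handed the job in: the four plates that were there are seated in rack places 5 to 2, the keeper rod is through both cheeks with its handle against the near one, and the robot is clear. The hand-in gave no verdict.

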